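# Set the studs of field markers on an indexing turntable

## Robot

A 6-joint arm with a two-finger parallel gripper is mounted at the origin on a cart in front of the work surface, level with it; the furniture and walls round the work are solid. World frame = base frame: x ahead of the robot, y to its left, z up, the work surface at z = 0. Lengths are in m, angles in rad, forces in N, time in s.
With the tool pointing down it reaches from about 0.25 to 0.775 m from the base axis. Payload 4 kg.
Tool frame: the origin (TCP) lies on the centre line of the jaws, within the pads' length; the fingertips stand 8 mm ahead of it and the grasp point (between the pads) lies 11 mm behind it; z points along the fingers, y is the direction in which the jaws open and shut (so a half turn about z gives the same grasp; the last joint's range is limited). The gripper opens to 94 mm and grips with 3 to 60 N. Pads are 16 mm wide; open, the fingers measure 119 mm over their backs; the gripper's body (75 mm by 177 mm) begins 78 mm behind the grasp point.
Start: joints at [-1.411, 0.087, 1.371, -0, 1.684, -0.103], TCP at [0.143, -0.531, 0.214] pointing down, gripper open.
Joint ranges: [-3.1, 3.1], [-0.76, 2.03], [0.27, 2.55], [-1.08, 4.22], [0.17, 2.65], [-2.57, 2.57]. Speed limits (rad/s): [2.79, 2.79, 3.14, 3.14, 3.14, 3.14].

## Interface

Orientations are given as [roll, pitch, yaw] about the fixed x, y, z axes, in that order (R = Rz(yaw) Ry(pitch) Rx(roll)).
In Python, from bench import robot, cams, close_job gives the robot as it stands.
- The arm moves only by the tool arm_command, never from a script. Its argument "plan" is one flat list of numbers, 7 for each row, row after row: the shift along the tool's x, y, z in cm, then the turn, a rotation vector about the tool's x, y, z in degrees, then the closure, from 0 (fully open) to 1 (shut). A call has 1 to 8 rows; each row shifts and turns the commanded pose from where the row before left it, along the tool's axes as they then stand; what a row does not reach is not made up. A row lasts 1/8 s, in which the tool goes at most 62.5 mm and 10.7 degrees, less where a joint would pass 70% of its speed; a pose out of reach is approached as far as the arm can. A call with a gripper value outside its range is refused whole. The fingers move at their own pace and stop on an object; the grip force is fixed at half the most. Time passes only in rows, so rows that do not move let the fingers close. It gives the time, the measured TCP pose, the force and the opening at its end, in the units of the state.
- robot.get_obs(): the state, without advancing time (a new reading comes with each control period).
- cams.snapshot(name): name is "scene" or "top" or "wrist"; returns a dict with "pixels" (420x560x3 uint8, red, green, blue), "fov_y" (degrees; the focal length in pixels is half the picture's height over the tangent of half this angle, whatever the lens; pixels are square), "cx", "cy" (the principal point, pixels), "camera_from_world" (4x4, takes a point from world to camera coordinates); the wrist camera has in their place "tool_from_camera" (4x4, takes a point from camera to tool coordinates, whose origin is the TCP and whose axes are the flange's). Camera axes: x right, y up, looking along -z (the intrinsics and any distortion apply to the point x, -y, -z); pixel columns grow to the right and rows downward; lengths in m; the calibration is good to about 2 mm. A picture is of the moment at which its call begins: read the wrist's pose just before it. There is no depth.
- close_job(): hands the job in, once; it reports no verdict.
The state is a dict: "time": time; "joint_positions": joint angles; "qvel": joint speeds; "joint_torque": joint torques, N m; "tool_pos": TCP position; "ee_rot": TCP orientation; "wrist_force": force on the tool from outside, world axes, zero at the start; "wrist_torque": the same for the moment, N m; "width": finger opening in m.
Only numpy, scipy, OpenCV 4.12 (cv2) and the standard library are available. Lean on these libraries where they do the work, as an engineer would, in place of code of your own. Each camera call takes 0.05 s, during which the arm holds its last target.

## Task

The field markers on the bench (aluminium discs) need their brass studs set. Put every marker, stud up, into a seat of the turntable, turn the table by its post a quarter turn until it clicks into the notch over the anvil, then press each stud flush with the marking punch: only with the punch, held upright and centred on the stud, without ramming or sliding off. Then stand the punch back in its cup, set the finished markers flat in the plywood tray, studs up, and turn the empty table back into its loading notch, leaving the other things on the bench where they are.

Things in the scene. Friction and masses are not known exactly. Their poses are not given: they have to be found in the camera images.
- dial_base: Grey base of the turntable, fixed (place and yaw vary). Origin: on the bench under the vertical turning axis. The round aluminium table, 256 mm across, 12 mm thick, has its top 45 mm above the bench. A steel anvil block (170 x 95 x 30 mm) shows beyond the rim on the base's -y side; a spring plunger block (top 47 mm above the bench) stands outside the rim midway between +x and +y.
- dial (a joint): Turntable angle in its base, rad, anticlockwise from above. 0 = loading notch (seats on the base's -x side, post on +x); 1.571 = marking notch (seats over the anvil on -y, post on +y). A sprung plunger pulls it into a notch over the last 0.05 rad; about 5 N at the post turns it out. Elsewhere light friction holds it. Stops 0.12 rad past each notch. Starts between the notches, 0.2 to 0.7.
- post_grip (a point): Point to grip on the steel post that turns the table: post 14 mm in diameter, 50 mm high above the table, upright, 100 mm from the turning axis on the side opposite the middle seat. The point lies on the post's axis, 33 mm above the table's top.
- punch: Marking punch, 109 mm long, 0.28 kg, a turned tool standing upright in its cup: steel foot 30 mm in diameter and 16 mm high, steel neck, wooden handle 28 mm in diameter from 41 to 105 mm above the face. Origin: centre of the flat face (lower end), z along the punch to the handle.
- punch_face (a point): Centre of the punch's flat lower face, which presses the studs.
- punch_grip (a point): Middle of the punch's handle, on its axis, 75 mm above the face.
- tray: Low plywood tray for the finished markers, fixed to the bench: 120 mm (its x) by 190 mm (its y) outside, 18 mm high, walls and floor 4 mm thick (inside 112 x 182 mm). Origin: centre of its underside on the bench.
- punch_cup: Low round wooden cup in which the punch stands, fixed to the bench: inner width 46 mm, height 30 mm, floor 4 mm thick. Origin: centre of its underside on the bench.
- seat_1 (a point): Seat 1 of the turntable: centre of its floor, level with the table's top, 90 mm from the axis, seats 52 degrees apart (seat 2 in the middle). A grey round patch between four domed pins (8 mm thick, 8 mm high) that leave 45 mm between them, on the diagonals of the radial direction. Any marker fits any seat.
- seat_2 (a point): Seat 2 of the turntable: centre of its floor, level with the table's top, 90 mm from the axis, seats 52 degrees apart (seat 2 in the middle). A grey round patch between four domed pins (8 mm thick, 8 mm high) that leave 45 mm between them, on the diagonals of the radial direction. Any marker fits any seat.
- seat_3 (a point): Seat 3 of the turntable: centre of its floor, level with the table's top, 90 mm from the axis, seats 52 degrees apart (seat 2 in the middle). A grey round patch between four domed pins (8 mm thick, 8 mm high) that leave 45 mm between them, on the diagonals of the radial direction. Any marker fits any seat.
- marker_1_center (a point): Centre (half-way up) of the body of field marker 1: an aluminium disc 40 mm in diameter and 20 mm high, 0.1 kg, lying on the bench with its brass stud up. Two or three markers are present; an absent one reads None. z points up through the stud.
- stud_1_top (a point): Centre of the top of marker 1's brass stud (12 mm in diameter), which at the start stands 8 mm above the marker's upper face.
- stud_1 (a joint): How far marker 1's stud is pressed in, m: 0 = standing 8 mm proud, 0.008 = flush with the face. A tight fit: about 8 N moves it and it stays where it is left.
- marker_2_center (a point): Centre (half-way up) of the body of field marker 2: an aluminium disc 40 mm in diameter and 20 mm high, 0.1 kg, lying on the bench with its brass stud up. Two or three markers are present; an absent one reads None. z points up through the stud.
- stud_2_top (a point): Centre of the top of marker 2's brass stud (12 mm in diameter), which at the start stands 8 mm above the marker's upper face.
- stud_2 (a joint): How far marker 2's stud is pressed in, m: 0 = standing 8 mm proud, 0.008 = flush with the face. A tight fit: about 8 N moves it and it stays where it is left.
- marker_3_center (a point): Centre (half-way up) of the body of field marker 3: an aluminium disc 40 mm in diameter and 20 mm high, 0.1 kg, lying on the bench with its brass stud up. Two or three markers are present; an absent one reads None. z points up through the stud.
- stud_3_top (a point): Centre of the top of marker 3's brass stud (12 mm in diameter), which at the start stands 8 mm above the marker's upper face.
- stud_3 (a joint): How far marker 3's stud is pressed in, m: 0 = standing 8 mm proud, 0.008 = flush with the face. A tight fit: about 8 N moves it and it stays where it is left.
- stone_e: Bystander, loose on the bench: lump of matrix rock, 58x56x29 mm. To be left where it is. Origin: centre of its underside.
- chalk_b: Bystander, loose on the bench: pale lump of rock, 43x43x24 mm. To be left where it is. Origin: centre of its underside.
- toe_bone: Bystander, loose on the bench: small toe bone, 67x82x30 mm. To be left where it is. Origin: centre of its underside.
There are look-alikes about, which are no part of the job. Leave any blue or red look-alike of the part that bears marker_3_center alone. What is shaped like the part that bears marker_1_center but blue or orange is not meant.

How it is judged:
On the way, in this order (a step that is already met when the one before it is completed fails the run):
1. every field marker sits in a seat of the turntable, studs still standing, before the table is turned to the marking notch (((horizontal distance between marker_1_center and seat_1 below 0.006 m and z of marker_1_center in the frame of seat_1 below 0.0125 m) or (horizontal distance between marker_1_center and seat_2 below 0.006 m and z of marker_1_center in the frame of seat_2 below 0.0125 m) or (horizontal distance between marker_1_center and seat_3 below 0.006 m and z of marker_1_center in the frame of seat_3 below 0.0125 m)) and angle between each of marker_1_center, marker_2_center, marker_3_center's own z axis and vertical below 0.1 rad and ((horizontal distance between marker_2_center and seat_1 below 0.006 m and z of marker_2_center in the frame of seat_1 below 0.0125 m) or (horizontal distance between marker_2_center and seat_2 below 0.006 m and z of marker_2_center in the frame of seat_2 below 0.0125 m) or (horizontal distance between marker_2_center and seat_3 below 0.006 m and z of marker_2_center in the frame of seat_3 below 0.0125 m)) and ((horizontal distance between marker_3_center and seat_1 below 0.006 m and z of marker_3_center in the frame of seat_1 below 0.0125 m) or (horizontal distance between marker_3_center and seat_2 below 0.006 m and z of marker_3_center in the frame of seat_2 below 0.0125 m) or (horizontal distance between marker_3_center and seat_3 below 0.006 m and z of marker_3_center in the frame of seat_3 below 0.0125 m)) and value of joint each of stud_1, stud_2, stud_3 below 0.002 m and value of joint dial below 1.2 rad), for 0.2 s.
2. the table is in the marking notch with the markers seated and the studs still standing (((horizontal distance between marker_1_center and seat_1 below 0.006 m and z of marker_1_center in the frame of seat_1 below 0.0125 m) or (horizontal distance between marker_1_center and seat_2 below 0.006 m and z of marker_1_center in the frame of seat_2 below 0.0125 m) or (horizontal distance between marker_1_center and seat_3 below 0.006 m and z of marker_1_center in the frame of seat_3 below 0.0125 m)) and angle between each of marker_1_center, marker_2_center, marker_3_center's own z axis and vertical below 0.1 rad and ((horizontal distance between marker_2_center and seat_1 below 0.006 m and z of marker_2_center in the frame of seat_1 below 0.0125 m) or (horizontal distance between marker_2_center and seat_2 below 0.006 m and z of marker_2_center in the frame of seat_2 below 0.0125 m) or (horizontal distance between marker_2_center and seat_3 below 0.006 m and z of marker_2_center in the frame of seat_3 below 0.0125 m)) and ((horizontal distance between marker_3_center and seat_1 below 0.006 m and z of marker_3_center in the frame of seat_1 below 0.0125 m) or (horizontal distance between marker_3_center and seat_2 below 0.006 m and z of marker_3_center in the frame of seat_2 below 0.0125 m) or (horizontal distance between marker_3_center and seat_3 below 0.006 m and z of marker_3_center in the frame of seat_3 below 0.0125 m)) and value of joint each of stud_1, stud_2, stud_3 below 0.002 m and value of joint dial between 1.5108 and 1.6308 rad), for 0.2 s.
3. every stud is flush, with the markers seated over the anvil (((horizontal distance between marker_1_center and seat_1 below 0.006 m and z of marker_1_center in the frame of seat_1 below 0.0125 m) or (horizontal distance between marker_1_center and seat_2 below 0.006 m and z of marker_1_center in the frame of seat_2 below 0.0125 m) or (horizontal distance between marker_1_center and seat_3 below 0.006 m and z of marker_1_center in the frame of seat_3 below 0.0125 m)) and angle between each of marker_1_center, marker_2_center, marker_3_center's own z axis and vertical below 0.1 rad and ((horizontal distance between marker_2_center and seat_1 below 0.006 m and z of marker_2_center in the frame of seat_1 below 0.0125 m) or (horizontal distance between marker_2_center and seat_2 below 0.006 m and z of marker_2_center in the frame of seat_2 below 0.0125 m) or (horizontal distance between marker_2_center and seat_3 below 0.006 m and z of marker_2_center in the frame of seat_3 below 0.0125 m)) and ((horizontal distance between marker_3_center and seat_1 below 0.006 m and z of marker_3_center in the frame of seat_1 below 0.0125 m) or (horizontal distance between marker_3_center and seat_2 below 0.006 m and z of marker_3_center in the frame of seat_2 below 0.0125 m) or (horizontal distance between marker_3_center and seat_3 below 0.006 m and z of marker_3_center in the frame of seat_3 below 0.0125 m)) and value of joint each of stud_1, stud_2, stud_3 above 0.0065 m and value of joint dial between 1.5108 and 1.6308 rad), for 0.2 s.
At the end, for the whole second after the job is handed in: Every marker present lies flat and stud up on the floor of the tray with its stud pressed in at least 6.5 mm of 8, the table is within 0.06 rad of the loading notch (0), and the punch stands upright and at rest in its cup (x of marker_1_center in the frame of tray between -0.06 and 0.06 m and y of marker_1_center in the frame of tray between -0.095 and 0.095 m and z of each of marker_1_center, marker_2_center, marker_3_center in the frame of tray below 0.02 m and angle between each of marker_1_center, marker_2_center, marker_3_center, punch_face's own z axis and vertical below 0.15 rad and linear speed of each of marker_1, marker_2, marker_3, punch below 0.02 m/s and x of marker_2_center in the frame of tray between -0.06 and 0.06 m and y of marker_2_center in the frame of tray between -0.095 and 0.095 m and x of marker_3_center in the frame of tray between -0.06 and 0.06 m and y of marker_3_center in the frame of tray between -0.095 and 0.095 m and value of joint each of stud_1, stud_2, stud_3 above 0.0065 m and value of joint dial between -0.06 and 0.06 rad and horizontal distance between punch_face and punch_cup below 0.012 m and height (world z) of punch_face below 0.01 m); the robot touches nothing.
It fails at once if the punch pressed a seated marker off centre (over 9 mm off the stud's axis) or slid off its stud ((contact force between punch and marker_1 above 4 N and ((horizontal distance between marker_1_center and seat_1 below 0.006 m and z of marker_1_center in the frame of seat_1 below 0.0125 m) or (horizontal distance between marker_1_center and seat_2 below 0.006 m and z of marker_1_center in the frame of seat_2 below 0.0125 m) or (horizontal distance between marker_1_center and seat_3 below 0.006 m and z of marker_1_center in the frame of seat_3 below 0.0125 m)) and horizontal distance between punch_face and stud_1_top above 0.009 m) or (contact force between punch and marker_2 above 4 N and ((horizontal distance between marker_2_center and seat_1 below 0.006 m and z of marker_2_center in the frame of seat_1 below 0.0125 m) or (horizontal distance between marker_2_center and seat_2 below 0.006 m and z of marker_2_center in the frame of seat_2 below 0.0125 m) or (horizontal distance between marker_2_center and seat_3 below 0.006 m and z of marker_2_center in the frame of seat_3 below 0.0125 m)) and horizontal distance between punch_face and stud_2_top above 0.009 m) or (contact force between punch and marker_3 above 4 N and ((horizontal distance between marker_3_center and seat_1 below 0.006 m and z of marker_3_center in the frame of seat_1 below 0.0125 m) or (horizontal distance between marker_3_center and seat_2 below 0.006 m and z of marker_3_center in the frame of seat_2 below 0.0125 m) or (horizontal distance between marker_3_center and seat_3 below 0.006 m and z of marker_3_center in the frame of seat_3 below 0.0125 m)) and horizontal distance between punch_face and stud_3_top above 0.009 m)).
It fails at once if the punch pressed a seated marker while leaning more than 0.2 rad ((contact force between punch and marker_1 above 4 N and ((horizontal distance between marker_1_center and seat_1 below 0.006 m and z of marker_1_center in the frame of seat_1 below 0.0125 m) or (horizontal distance between marker_1_center and seat_2 below 0.006 m and z of marker_1_center in the frame of seat_2 below 0.0125 m) or (horizontal distance between marker_1_center and seat_3 below 0.006 m and z of marker_1_center in the frame of seat_3 below 0.0125 m)) and angle between punch_face's own z axis and vertical above 0.2 rad) or (contact force between punch and marker_2 above 4 N and ((horizontal distance between marker_2_center and seat_1 below 0.006 m and z of marker_2_center in the frame of seat_1 below 0.0125 m) or (horizontal distance between marker_2_center and seat_2 below 0.006 m and z of marker_2_center in the frame of seat_2 below 0.0125 m) or (horizontal distance between marker_2_center and seat_3 below 0.006 m and z of marker_2_center in the frame of seat_3 below 0.0125 m)) and angle between punch_face's own z axis and vertical above 0.2 rad) or (contact force between punch and marker_3 above 4 N and ((horizontal distance between marker_3_center and seat_1 below 0.006 m and z of marker_3_center in the frame of seat_1 below 0.0125 m) or (horizontal distance between marker_3_center and seat_2 below 0.006 m and z of marker_3_center in the frame of seat_2 below 0.0125 m) or (horizontal distance between marker_3_center and seat_3 below 0.006 m and z of marker_3_center in the frame of seat_3 below 0.0125 m)) and angle between punch_face's own z axis and vertical above 0.2 rad)).
It fails at once if a marker was rammed with the punch (over 70 N) (contact force between punch and marker_1 above 70 N or contact force between punch and marker_2 above 70 N or contact force between punch and marker_3 above 70 N).
It fails at once if a stud was pressed with the fingers instead of the punch (contact force between the fingers and stud_1 above 4 N or contact force between the fingers and stud_2 above 4 N or contact force between the fingers and stud_3 above 4 N).
It fails at once if another thing on the bench was shifted more than 4 cm (distance of any of stone_e, chalk_b, toe_bone from where it was at the start of the episode above 0.04 m).
Of marker_1, marker_2, marker_3 only 2 to 3 are there at a start; the rules pass over those that are not, and their reading is None.
At some moment in a run one of marker_1, marker_2, marker_3 may be knocked a few centimetres aside while the robot is not near it.
It also fails if it takes over 210 s, if anything falls off the work surface, if the arm or the gripper's body presses on something with over 40 N, if the wrist force passes 120 N, or if a joint passes its speed limit or range.

## Working session

There is one attempt and no reset: what is moved stays moved. The work goes in short steps, Python scripts to look and compute and a tool call to move; the robot and the scene stay as the last step left them, time stands still between calls to the robot, and variables do not carry over. Pictures are saved under pics/ and viewed, and the job is handed in when it is done.

Besides the shell and the picture viewer there is one more tool, called after ">>>" as a command line: name --argument value ..., lists and objects as JSON in quotes. arm_command: Moves the arm, as the interface text tells. Its arguments: {"type":"object","properties":{"plan":{"type":"array","items":{"type":"number"}}},"required":["plan"]}

```bash
ls; mkdir -p pics; python3 - <<'E'
from bench import robot,cams
import cv2
print(robot.get_obs())
for n in ["scene","top","wrist"]:
    s=cams.snapshot(n); cv2.imwrite(f"pics/{n}0.png",s["pixels"][:,:,::-1])
    print(n,{k:v for k,v in s.items() if k!="pixels"})
E
```

```text
pics
{'time': 0.0, 'joint_positions': array([-1.41109318e+00,  8.79567209e-02,  1.37225138e+00, -2.47091968e-05,
        1.68356165e+00, -1.03088735e-01]), 'qvel': array([-0.00087859,  0.00093157,  0.00090295, -0.00055763,  0.00086633,
       -0.00047359]), 'joint_torque': array([ 6.43891035e-04, -3.40182137e+01, -3.02426541e+01,  7.15843798e-02,
        3.30503436e-02, -1.55570810e-04]), 'tool_pos': array([ 0.1427876 , -0.5306015 ,  0.21230466]), 'ee_rot': array([-3.13942459e+00, -1.99609032e-04,  2.62788916e-01]), 'wrist_force': array([-0.43688981, -0.29601575,  0.1356836 ]), 'wrist_torque': array([ 0.01059286, -0.02766941,  0.00252813]), 'width': 0.0943617231588006}
scene {'fov_y': 43.1062903183674, 'cx': 277.94835716363895, 'cy': 213.34623358739788, 'camera_from_world': array([[-0.59326218, -0.80499126,  0.00539041,  0.26681597],
       [ 0.52691066, -0.38324261,  0.75861074, -0.33976506],
       [-0.60860919,  0.45289533,  0.65152182, -1.16619815],
       [ 0.        ,  0.        ,  0.        ,  1.        ]])}
top {'fov_y': 48.19077592599952, 'cx': 285.776752033451, 'cy': 211.4292147023467, 'camera_from_world': array([[ 0.02880726, -0.99957346, -0.00480017, -0.06600885],
       [ 0.98681122,  0.02767354,  0.15949227, -0.4964896 ],
       [-0.1592914 , -0.00933139,  0.98718751, -1.23397208],
       [ 0.        ,  0.        ,  0.        ,  1.        ]])}
wrist {'fov_y': 68.7127560404906, 'cx': 282.60261776906646, 'cy': 209.44129883870505, 'tool_from_camera': array([[ 1.18705805e-04,  9.64898820e-01,  2.62621882e-01,
         7.66280117e-02],
       [ 9.99999632e-01, -3.37711358e-04,  7.88782442e-04,
        -4.31300105e-04],
       [ 8.49785640e-04,  2.62621692e-01, -9.64898505e-01,
        -1.71259799e-01],
       [ 0.00000000e+00,  0.00000000e+00,  0.00000000e+00,
         1.00000000e+00]])}
```

View pics/scene0.png

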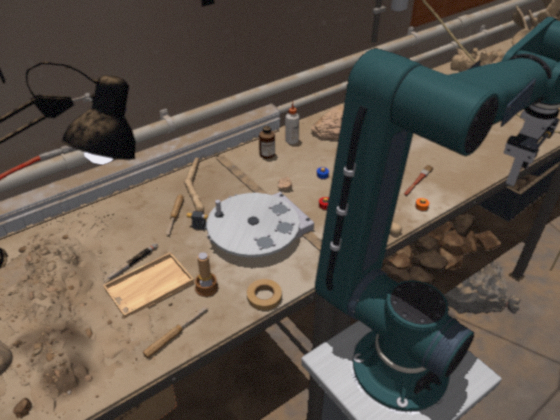

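View pics/top0.png

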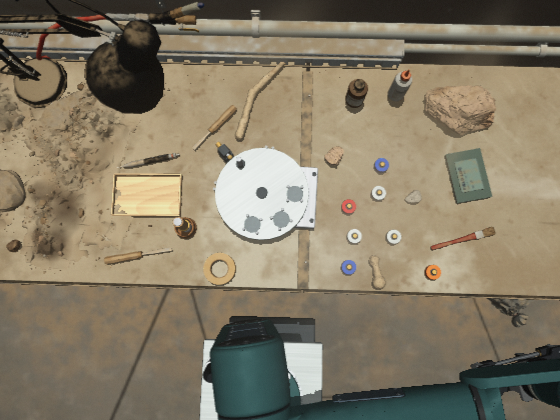

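View pics/wrist0.png

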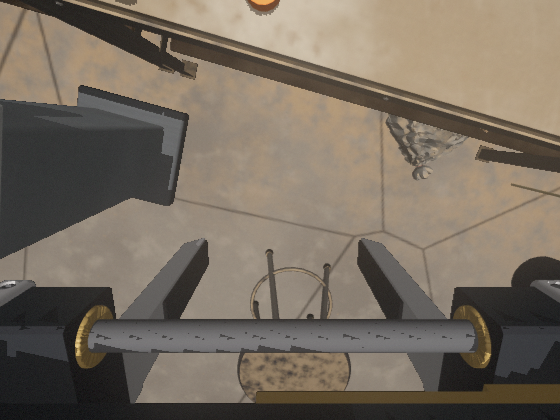

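Top view: silver discs at (378,193), (354,237) and (394,237). The look-alikes are blue at (382,165) and (348,268), red at (348,206), and orange at (433,272). The silver ones fit "aluminium". I'll confirm this in a crop and measure.

```bash
cat > h.py <<'E'
import numpy as np, cv2
from scipy.spatial.transform import Rotation as Ro
from bench import robot,cams
def pose():
    o=robot.get_obs(); T=np.eye(4); T[:3,:3]=Ro.from_euler('xyz',o['ee_rot']).as_matrix(); T[:3,3]=o['tool_pos']; return T,o
def snap(n,save=None):
    T,o=pose(); s=cams.snapshot(n)
    if n=='wrist': s['wfc']=T@s['tool_from_camera']
    else: s['wfc']=np.linalg.inv(s['camera_from_world'])
    s['f']=210/np.tan(np.radians(s['fov_y']/2))
    s['bgr']=s['pixels'][:,:,::-1].copy()
    if save: cv2.imwrite(f'pics/{save}.png',s['bgr'])
    return s
def ray(s,u,v,z):
    d=s['wfc'][:3,:3]@np.array([(u-s['cx'])/s['f'],-(v-s['cy'])/s['f'],-1.]); c=s['wfc'][:3,3]
    return c+d*(z-c[2])/d[2]
def proj(s,p):
    q=np.linalg.inv(s['wfc'])@np.append(p,1.); return np.array([s['cx']+s['f']*q[0]/-q[2], s['cy']-s['f']*q[1]/-q[2]])
def delta(p,yaw=None):
    """tool-frame shift in cm to world TCP p, and yaw error"""
    T,o=pose(); d=T[:3,:3].T@(np.array(p)-T[:3,3])*100
    return d
E
python3 - <<'E'
from h import *
s=snap('top','top1')
c=s['bgr'][130:300,170:450]; cv2.imwrite('pics/crop1.png',cv2.resize(c,None,fx=2.8,fy=2.8,interpolation=cv2.INTER_CUBIC))
for n,(u,v,z) in dict(mA=(378,193,.02),mB=(354,237,.02),mC=(394,237,.02),blue=(382,165,.02),blue2=(348,268,.02),red=(348,206,.02),orange=(433,272,.02),axis=(262,193,.045),post=(241,164,.095),s1=(295,193.5,.045),s2=(281,219,.045),s3=(253,225,.045),tray=(147,195,.018),punch=(179,222,.109),cup=(185,229,.03)).items():
    p=ray(s,u,v,z); print(n,p.round(4),np.hypot(*p[:2]).round(3))
E
```

```text
mA [ 0.5602 -0.3055  0.02  ] 0.638
mB [ 0.4359 -0.2398  0.02  ] 0.498
mC [ 0.439  -0.3488  0.02  ] 0.561
blue [ 0.6404 -0.3169  0.02  ] 0.714
blue2 [ 0.3514 -0.2241  0.02  ] 0.417
red [ 0.5213 -0.2228  0.02  ] 0.567
orange [ 0.3472 -0.453   0.02  ] 0.571
axis [0.5462 0.0142 0.045 ] 0.546
post [0.6126 0.0693 0.095 ] 0.616
s1 [ 0.5473 -0.0756  0.045 ] 0.553
s2 [ 0.4763 -0.0397  0.045 ] 0.478
s3 [0.4579 0.0351 0.045 ] 0.459
tray [0.5371 0.3352 0.018 ] 0.633
punch [0.452  0.2196 0.109 ] 0.502
cup [0.4437 0.2208 0.03  ] 0.496
```

View pics/crop1.png

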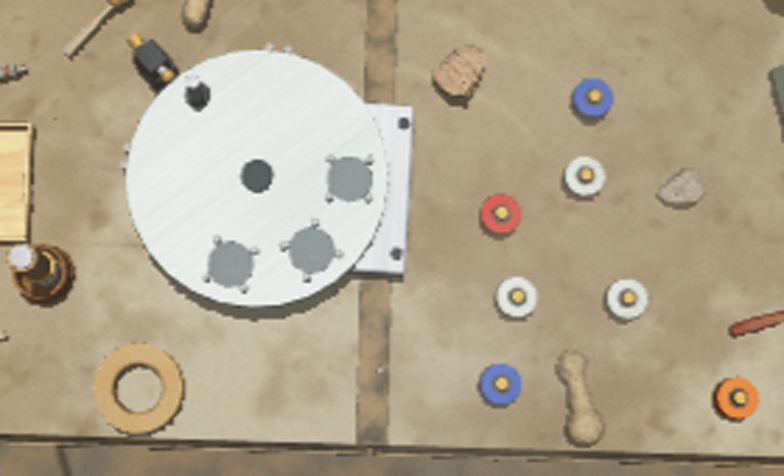

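```bash
cat >> h.py <<'E'
def go(p,yawdeg=None,q=False):
    T,o=pose(); d=T[:3,:3].T@(np.array(p)-T[:3,3])*100
    out=f"t={o['time']:.2f} shift(cm) {d.round(2)}"
    if yawdeg is not None:
        R=Ro.from_euler('xyz',[np.pi,0,np.radians(yawdeg)]).as_matrix()
        out+=f" rotvec(deg) {Ro.from_matrix(T[:3,:3].T@R).as_rotvec(degrees=True).round(2)}"
    print(out)
def blobs(mask,amin=8):
    n,l,st,c=cv2.connectedComponentsWithStats(mask.astype(np.uint8)); return [(c[i].round(1),st[i,4],st[i,2:4]) for i in range(1,n) if st[i,4]>=amin]
E
python3 - <<'E'
from h import *
s=snap('top'); hsv=cv2.cvtColor(s['bgr'],cv2.COLOR_BGR2HSV)
# dial: seats grey and table
w=(hsv[...,1]<30)&(hsv[...,2]>190)
for c,a,wh in blobs(w,30): print('white',c,a,wh,ray(s,*c,.02).round(4))
g=(hsv[...,1]<40)&(hsv[...,2]>100)&(hsv[...,2]<175); g[:, :215]=0;g[:,312:]=0;g[:145]=0;g[245:]=0
for c,a,wh in blobs(g,60): print('grey',c,a,wh,ray(s,*c,.045).round(4))
go([.5602,-.3055,.15],0)
E
```

```text
white [264.3 191.6] 6399 [104  93] [0.5554 0.0095 0.02  ]
white [378.3 192.2] 106 [14 14] [ 0.5625 -0.3064  0.02  ]
white [177.  221.1] 44 [7 7] [0.466  0.2464 0.02  ]
white [354.3 235.4] 115 [14 14] [ 0.4403 -0.2406  0.02  ]
white [393.7 236. ] 107 [14 13] [ 0.4417 -0.348   0.02  ]
white [206.4 352. ] 161 [11 29] [0.1212 0.1462 0.02  ]
white [304.9 365.3] 1559 [38 53] [ 0.0952 -0.1134  0.02  ]
white [207.2 402.2] 494 [17 41] [-0.0041  0.1371  0.02  ]
grey [294.5 193.5] 213 [16 17] [ 0.5473 -0.0742  0.045 ]
grey [280.8 218.8] 218 [22 18] [ 0.4768 -0.0391  0.045 ]
grey [251.8 223.8] 209 [19 17] [0.461  0.0385 0.045 ]
t=0.25 shift(cm) [ 46.16 -10.92   6.31] rotvec(deg) [-0.05  0.   15.06]
```

>>> arm_command --plan '[5.8,-1.36,0.8,0,0,0,0.25,5.8,-1.36,0.8,0,0,0,0.25,5.8,-1.36,0.8,0,0,0,0.25,5.8,-1.36,0.8,0,0,0,0.25,5.8,-1.36,0.8,0,0,0,0.25,5.8,-1.36,0.8,0,0,0,0.25,5.8,-1.36,0.8,0,0,7.5,0.25,5.3,-2,0.7,0,0,7.5,0.25]'

```text
time: 1.25
tool_pos: [0.5617, -0.3057, 0.15]
ee_rot: [3.141, 0.0, -0.003]
wrist_force: [-0.4, -0.8, -0.9]
width: 0.0702
```

>>> arm_command --plan '[0,0,0,0,0,0,0.25]'

```text
time: 1.38
tool_pos: [0.5624, -0.3039, 0.1484]
ee_rot: [-3.139, 0.002, 0.007]
wrist_force: [0.4, 0.1, 0.2]
width: 0.0703
```

```bash
python3 - <<'E'
from h import *
s=snap('wrist','w1'); go([.5602,-.3055,.15],0)
T,o=pose();print(T.round(4))
E
```

```text
t=1.43 shift(cm) [-0.06 -0.01 -0.08] rotvec(deg) [-0.05  0.12  0.28]
[[ 1.000e+00  4.900e-03 -2.200e-03  5.608e-01]
 [ 4.900e-03 -1.000e+00  8.000e-04 -3.056e-01]
 [-2.200e-03 -8.000e-04 -1.000e+00  1.492e-01]
 [ 0.000e+00  0.000e+00  0.000e+00  1.000e+00]]
```

View pics/w1.png

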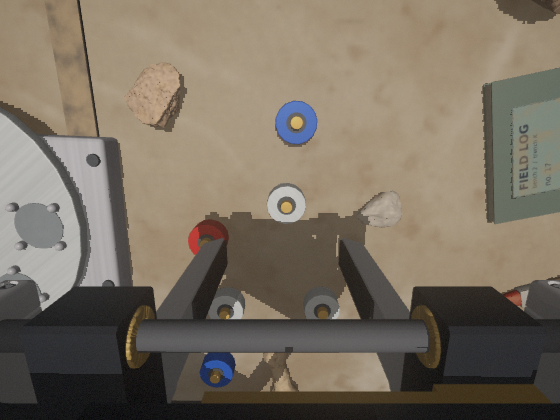

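The wrist view shows silver marker A at (286,204), red at (208,240) left of it, blue at (297,122) beyond, and chalk at (381,208) to the right.

```bash
cat >> h.py <<'E'
def silver(s,z=.02,amin=150,vmin=170):
    hsv=cv2.cvtColor(s['bgr'],cv2.COLOR_BGR2HSV)
    m=((hsv[...,1]<45)&(hsv[...,2]>vmin)).astype(np.uint8)
    cs,_=cv2.findContours(m,cv2.RETR_EXTERNAL,cv2.CHAIN_APPROX_NONE); r=[]
    for c in cs:
        if cv2.contourArea(c)<amin: continue
        (u,v),rad=cv2.minEnclosingCircle(c); r.append((round(u,1),round(v,1),round(rad,1),ray(s,u,v,z).round(4)))
    return r
E
python3 - <<'E'
from h import *
s=snap('wrist'); hsv=cv2.cvtColor(s['bgr'],cv2.COLOR_BGR2HSV)
for r in silver(s): print(r)
b=(hsv[...,0]>12)&(hsv[...,0]<30)&(hsv[...,1]>120)&(hsv[...,2]>120); 
for c,a,wh in blobs(b,20): print('brass',c,a,wh,ray(s,*c,.028).round(4))
# seat patches
g=(hsv[...,1]<40)&(hsv[...,2]>90)&(hsv[...,2]<165); g[:,150:]=0
for c,a,wh in blobs(g,300): print('grey',c,a,wh,ray(s,*c,.045).round(4))
T,o=pose(); print(T[:3,3].round(4)); print('tcp below px',proj(s,[*T[:2,3],.02]))
E
```

```text
(378.7, 209.1, 17.8, array([ 0.5561, -0.4021,  0.02  ]))
(284.0, 203.4, 19.2, array([ 0.5615, -0.3062,  0.02  ]))
(78.0, 208.5, 78.3, array([ 0.555 , -0.0973,  0.02  ]))
(21.5, 211.0, 100.3, array([ 0.5521, -0.0393,  0.02  ]))
brass [294.5 121.7] 85 [13 12] [ 0.6407 -0.3152  0.028 ]
brass [284.2 204.9] 103 [11 11] [ 0.562  -0.3063  0.028 ]
brass [130.8 331.2] 39 [ 7 24] [ 0.4165 -0.1372  0.028 ]
brass [129.  356.2] 20 [3 9] [ 0.3834 -0.131   0.028 ]
grey [ 97.1 192.2] 818 [ 80 153] [ 0.5775 -0.1347  0.045 ]
grey [ 83.5 239.9] 346 [ 39 111] [ 0.5308 -0.1145  0.045 ]
grey [ 36.9 224.6] 1907 [51 49] [ 0.5459 -0.0731  0.045 ]
grey [ 11.8 278.2] 380 [31 32] [ 0.4899 -0.0365  0.045 ]
[ 0.5599 -0.3067  0.1498]
tcp below px [284.53544552 204.89381865]
```

>>> arm_command --plan '[0.15,0,4,0,0,0,0.25,0,0,4,0,0,0,0.25,0,0,3,0,0,0,0.25,0,0,2,0,0,0,0.25,0,0,0.9,0,0,0,0.25,0,0,0,0,0,0,1,0,0,0,0,0,0,1,0,0,0,0,0,0,1]'

```text
time: 2.48
tool_pos: [0.5625, -0.3074, 0.0129]
ee_rot: [3.14, -0.002, 0.001]
wrist_force: [0.7, -0.8, 0.5]
width: 0.0437
```

>>> arm_command --plan '[0,0,0,0,0,0,1,0,0,-1,0,0,0,1,0,0,-4,0,0,0,1,0,0,-6,0,0,0,1]'

```text
time: 2.98
tool_pos: [0.56, -0.3059, 0.12]
ee_rot: [-3.138, 0.005, 0.001]
wrist_force: [0.5, 1.0, -0.3]
width: 0.0395
```

```bash
python3 - <<'E'
from h import *
s=snap('wrist','w2'); T,o=pose(); print(T[:3,3].round(4),o['width'],o['wrist_force'])
go([.5473,-.075,.12],0)
s=snap('top')
cv2.imwrite('pics/t2.png',s['bgr'])
E
```

```text
[ 0.5648 -0.3089  0.1329] 0.03938384119315427 [ 2.62041421 -0.36385684  5.77270204]
t=3.02 shift(cm) [ -1.74 -23.4    1.09] rotvec(deg) [ 0.45 -0.66  0.07]
```

View pics/w2.png

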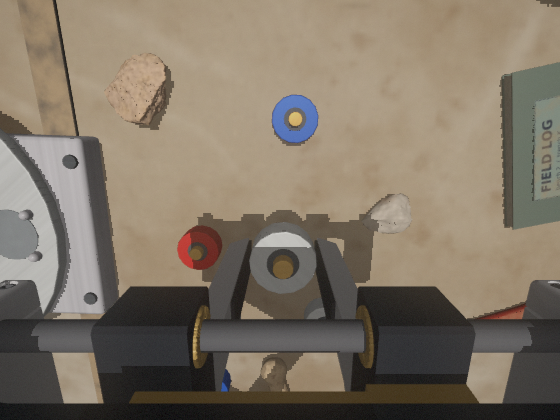

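>>> arm_command --plan '[-0.3,-4.6,0,0,0,0,1,-0.3,-4.6,0,0,0,0,1,-0.3,-4.6,0,0,0,0,1,-0.3,-4.6,0,0,0,0,1,-0.2,-4.6,0,0,0,0,1,0,0,0,0,0,0,1,0,0,0,0,0,0,1]'

```text
time: 3.95
tool_pos: [0.5473, -0.0772, 0.1214]
ee_rot: [3.141, 0.0, 0.001]
wrist_force: [0.9, -0.7, -1.6]
width: 0.0393
```

```bash
python3 - <<'E'
from h import *
s=snap('wrist','w3'); T,o=pose(); print(T[:3,3].round(4),o['ee_rot'],o['width'],o['wrist_force'])
s=snap('top','t3')
E
```

```text
[ 0.5474 -0.0778  0.1214] [3.14086524e+00 9.50227300e-05 3.85493447e-04] 0.039137167681229705 [-0.06740737 -0.10228117 -0.93735727]
```

View pics/w3.png

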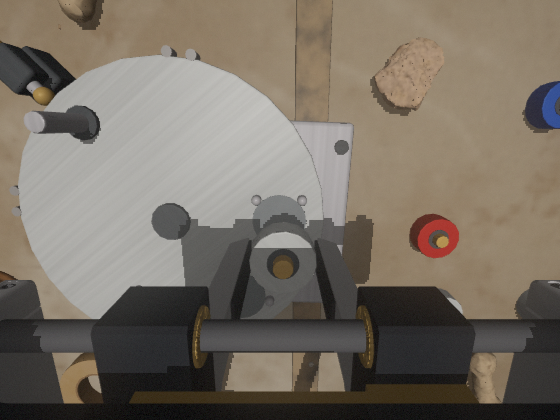

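View pics/t3.png

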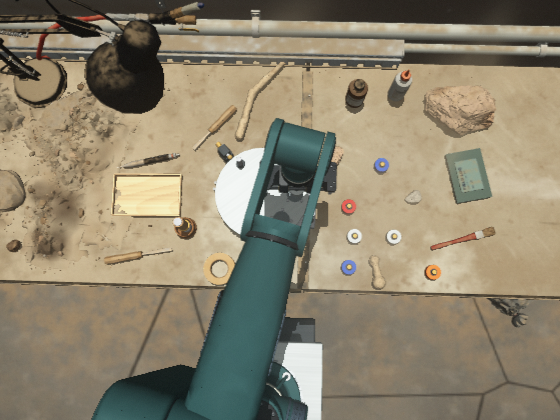

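The held marker's stud is at (283,267). The front seat pins show at (257,201) and (302,200), the hub at (171,221), and the post top at (34,122).

```bash
python3 - <<'E'
from h import *
s=snap('wrist'); T,o=pose(); print(T[:3,3].round(4))
A=ray(s,171,221,.045); P=ray(s,34,122,.095); 
print('axis',A,'post',P,np.linalg.norm(P-A-[0,0,.05]), np.degrees(np.arctan2(*(P-A)[1::-1])))
p1=ray(s,257,200.5,.052);p2=ray(s,302,200,.052); p3=ray(s,269,300,.052); print(p1,p2,p3, 'diag centre',(p2+p3)/2, np.linalg.norm(p2-p3))
d=(P-A)[:2]; d/=np.linalg.norm(d)
for k in(-52,0,52):
    a=np.arctan2(-d[1],-d[0])+np.radians(k); print(k,A[:2]+.09*np.array([np.cos(a),np.sin(a)]), np.degrees(a))
print('stud held',ray(s,283,267,T[2,3]+.017)-T[:3,3])
# grey seat
print(cv2.imread('pics/w3.png').shape)
E
```

```text
[ 0.5474 -0.0781  0.1213]
axis [0.5463305 0.0168387 0.045    ] post [0.62617154 0.07645427 0.095     ] 0.09964240463868729 36.74789791763535
[ 0.56581397 -0.05676291  0.052     ] [ 0.5662257  -0.09300084  0.052     ] [ 0.47548866 -0.06536262  0.052     ] diag centre [ 0.52085718 -0.07918173  0.052     ] 0.09485294665535342
-52 [0.45950051 0.0405147 ] -195.25210208236464
0 [ 0.47421568 -0.03700787] -143.25210208236464
52 [ 0.54436386 -0.07313981] -91.25210208236466
stud held [0.00176571 0.00049887 0.017     ]
(420, 560, 3)
```

>>> arm_command --plan '[-0.14,-0.35,2.5,0,0,0,1,0,0,2.5,0,0,0,1,0,0,0.5,0,0,0,1,0,0,0.3,0,0,0,1,0,0,0.3,0,0,0,1,0,0,0.2,0,0,0,1,0,0,0,0,0,0,1]'

```text
time: 4.97
tool_pos: [0.5462, -0.0735, 0.0588]
ee_rot: [3.141, -0.001, 0.001]
wrist_force: [-0.4, -0.1, -0.8]
width: 0.0395
```

```bash
python3 - <<'E'
from h import *
s=snap('wrist','w4'); T,o=pose(); print(T[:3,3].round(4),o['ee_rot'],o['width'],o['wrist_force'])
E
```

```text
[ 0.5462 -0.0735  0.0588] [ 3.14139541e+00 -5.93326196e-04  1.05089499e-03] 0.03937504487478725 [-0.46483355 -0.0249792  -0.08222964]
```

View pics/w4.png

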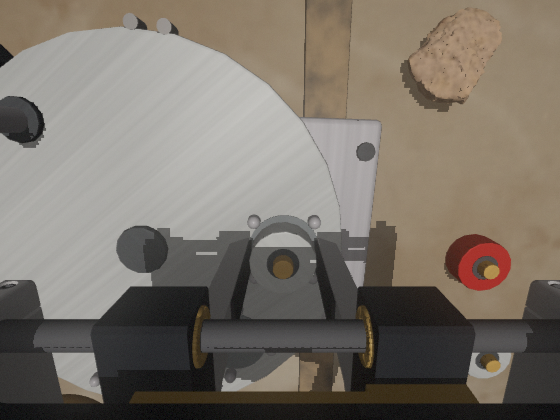

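```bash
python3 - <<'E'
from h import *
s=snap('wrist'); T,o=pose(); print(T[:3,3].round(4))
print(ray(s,254,222,.052),ray(s,314,222,.052),ray(s,283,267,.0588+.017))
E
```

```text
[ 0.5462 -0.0734  0.0588]
[ 0.5662498  -0.05544705  0.052     ] [ 0.56630063 -0.09190003  0.052     ] [ 0.5479367  -0.07308226  0.0758    ]
```

>>> arm_command --plan '[0,0,0.2,0,0,0,1,0,0,0.1,0,0,0,1,0,0,0,0,0,0,0.3,0,0,0,0,0,0,0.3,0,0,0,0,0,0,0.3,0,0,-3,0,0,0,0.3,0,0,-5,0,0,0,0.3,0,0,-2,0,0,0,0.3]'

```text
time: 6.08
tool_pos: [0.5474, -0.0738, 0.1589]
ee_rot: [3.14, -0.005, 0.001]
wrist_force: [0.0, 0.6, 0.1]
width: 0.0658
```

```bash
python3 - <<'E'
from h import *
s=snap('wrist','w5'); T,o=pose(); print(T[:3,3].round(4),o['ee_rot'],o['width'],o['wrist_force'])
go([.439,-.2405,.15],127)
for r in silver(snap('top')): print(r)
E
```

```text
[ 0.5483 -0.074   0.1609] [ 3.13951737e+00 -8.33198693e-03  9.91072846e-04] 0.06596823517066666 [ 0.79710835 -0.1654777   1.5058692 ]
t=6.12 shift(cm) [-10.96  16.64   1.04] rotvec(deg) [   0.59   -0.13 -126.94]
(303.0, 381.0, 41.6, array([ 0.0557, -0.1094,  0.02  ]))
(435.0, 274.5, 18.8, array([ 0.3407, -0.4582,  0.02  ]))
(286.0, 189.5, 22.1, array([ 0.563 , -0.0505,  0.02  ]))
(247.0, 189.5, 43.2, array([0.56  , 0.0577, 0.02  ]))
(91.5, 38.0, 18.7, array([1.0009, 0.5334, 0.02  ]))
(455.0, 28.0, 22.4, array([ 1.0604, -0.5325,  0.02  ]))
(215.5, 23.5, 19.0, array([1.0564, 0.1716, 0.02  ]))
```

View pics/w5.png

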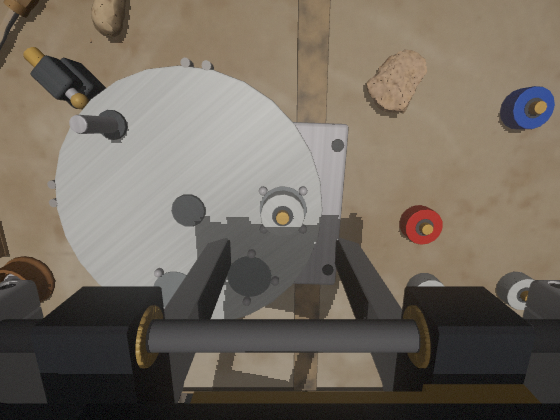

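>>> arm_command --plan '[-2.75,4.15,0.2,0,0,0,0.3,-2.75,4.15,0.2,0,0,0,0.3,-2.75,4.15,0.2,0,0,0,0.3,-2.75,4.15,0.2,0,0,0,0.3,0,0,0,0,0,10.6,0.3,0,0,0,0,0,10.6,0.3,0,0,0,0,0,10.6,0.3,0,0,0,0,0,10.6,0.3]'

```text
time: 7.18
tool_pos: [0.4353, -0.2391, 0.1454]
ee_rot: [3.141, 0.003, -0.745]
wrist_force: [0.8, 0.8, -1.2]
width: 0.0658
```

>>> arm_command --plan '[0,0,0,0,0,10.6,0.3,0,0,0,0,0,0,0.3,0,0,0,0,0,0,0.3]'

```text
time: 7.55
tool_pos: [0.4357, -0.2392, 0.1464]
ee_rot: [3.141, 0.002, -0.921]
wrist_force: [-0.6, -0.1, 0.6]
width: 0.0656
```

```bash
python3 - <<'E'
from h import *
s=snap('wrist','w6'); T,o=pose(); print(T[:3,3].round(4),o['ee_rot'],o['width'],o['wrist_force'])
for r in silver(s): print(r)
print('tcp below px',proj(s,[*T[:2,3],.02]))
go([.439,-.2405,.15],-53)
E
```

```text
[ 0.4359 -0.2393  0.1467] [ 3.14115763e+00  1.18983408e-03 -9.21935149e-01] 0.06596079419857885 [-0.44440361  0.03828225 -0.33439201]
(194.2, 391.7, 18.4, array([0.3801, 0.0102, 0.02  ]))
(277.1, 375.4, 23.4, array([ 0.3152, -0.069 ,  0.02  ]))
(288.6, 280.7, 19.1, array([ 0.3797, -0.1754,  0.02  ]))
(74.5, 254.0, 80.7, array([ 0.577 , -0.0644,  0.02  ]))
(281.0, 197.0, 18.4, array([ 0.4418, -0.2439,  0.02  ]))
(111.3, 239.2, 83.2, array([ 0.5543, -0.1024,  0.02  ]))
(350.1, 110.4, 22.2, array([ 0.4405, -0.3478,  0.02  ]))
tcp below px [283.01292693 204.04579176]
t=7.60 shift(cm) [ 0.28 -0.18 -0.33] rotvec(deg) [0.03 0.07 0.18]
```

View pics/w6.png

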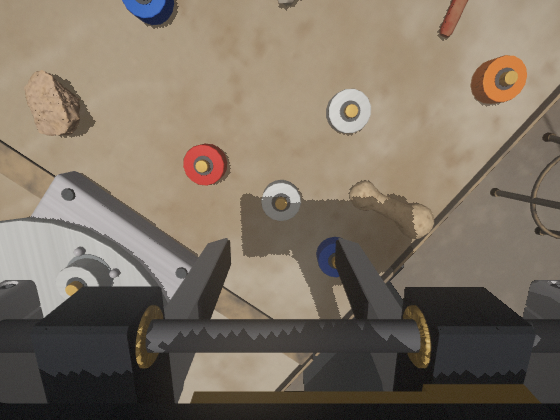

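```bash
python3 - <<'E'
from h import *
s=snap('wrist'); T,o=pose(); 
a=ray(s,281,201,.02);b=ray(s,280.3,203,.028);print(a,b)
go([*((a+b)/2)[:2],.0108])
E
```

```text
[ 0.43947854 -0.24069355  0.02      ] [ 0.43996294 -0.24027451  0.028     ]
t=7.65 shift(cm) [ 0.32 -0.24 13.62]
```

>>> arm_command --plan '[0.32,-0.24,4,0,0,0,0.3,0,0,4,0,0,0,0.3,0,0,3,0,0,0,0.3,0,0,1.7,0,0,0,0.3,0,0,0.9,0,0,0,0.3,0,0,0,0,0,0,1,0,0,0,0,0,0,1,0,0,0,0,0,0,1]'

```text
time: 8.65
tool_pos: [0.4406, -0.2413, 0.0127]
ee_rot: [-3.141, -0.002, -0.924]
wrist_force: [0.7, -1.9, 3.3]
width: 0.0395
```

>>> arm_command --plan '[0,0,0,0,0,0,1,0,0,-1,0,0,0,1,0,0,-4,0,0,0,1,0,0,-6,0,0,0,1,0,0,0,0,0,0,1]'

```text
time: 9.28
tool_pos: [0.4432, -0.2428, 0.128]
ee_rot: [-3.138, -0.012, -0.924]
wrist_force: [0.4, -0.6, -1.2]
width: 0.0396
```

```bash
python3 - <<'E'
from h import *
T,o=pose(); print(T[:3,3].round(4),o['width'])
go([.4755,-.038,.12],-53)
E
```

```text
[ 0.4432 -0.2428  0.128 ] 0.039554434259984714
t=9.28 shift(cm) [-14.4  -14.91   0.69] rotvec(deg) [-0.23 -0.69  0.06]
```

>>> arm_command --plan '[-3.6,-3.7,0.1,0,0,0,1,-3.6,-3.7,0.1,0,0,0,1,-3.6,-3.7,0.1,0,0,0,1,-3.6,-3.8,0.1,0,0,0,1,0,0,0,0,0,0,1,0,0,0,0,0,0,1]'

```text
time: 10.02
tool_pos: [0.4715, -0.0361, 0.1165]
ee_rot: [3.14, 0.001, -0.923]
wrist_force: [-0.5, 0.2, -1.2]
width: 0.0395
```

```bash
python3 - <<'E'
from h import *
s=snap('wrist','w7'); T,o=pose(); print(T[:3,3].round(4),o['ee_rot'],o['width'],o['wrist_force'])
go([.4755,-.038,.12],-53)
E
```

```text
[ 0.4716 -0.0367  0.1167] [ 3.14013919e+00  5.54381798e-04 -9.24787932e-01] 0.039325884020590514 [ 0.44669047  0.14891587 -0.5666316 ]
t=10.07 shift(cm) [ 0.34 -0.24 -0.33] rotvec(deg) [0.08 0.03 0.01]
```

View pics/w7.png

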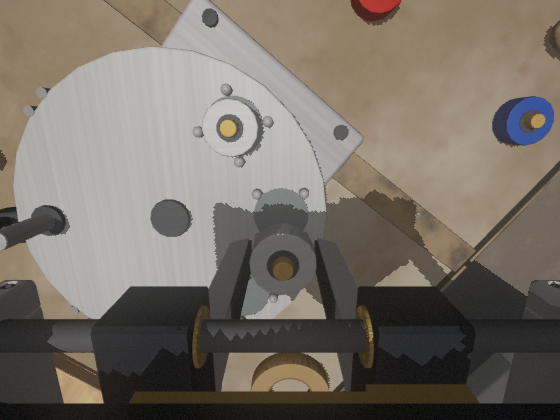

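```bash
python3 - <<'E'
from h import *
s=snap('wrist'); T,o=pose(); 
m=(ray(s,257,195,.052)+ray(s,304,194,.052))/2; c=m-.0187*T[:3,0]; A=ray(s,171,218,.045)
st=ray(s,283,267,T[2,3]+.017); print('seat2',c,'axis',A,np.linalg.norm((c-A)[:2]),'stud',st)
print((T[:3,:3].T@(c-st)*100).round(2))
for m in [(229.5,128.5,.053)]: print('m1',ray(s,*m),)
print('m1 stud', ray(s,228.5,128,.073), 'm1 top',ray(s,230,126,.065))
E
```

```text
seat2 [ 0.47627045 -0.03950819  0.05200718] axis [0.54690288 0.0171393  0.045     ] 0.09054213341405197 stud [ 0.47255997 -0.03762555  0.13393022]
[ 0.38 -0.19  8.19]
m1 [ 0.54775025 -0.07185949  0.053     ]
m1 stud [ 0.54593553 -0.0738798   0.073     ] m1 top [ 0.54690463 -0.07476294  0.065     ]
```

Descend to just above the seat and verify.

>>> arm_command --plan '[0.38,-0.19,2.5,0,0,0,1,0,0,2.3,0,0,0,1,0,0,0.6,0,0,0,1,0,0,0.4,0,0,0,1,0,0,0,0,0,0,1]'

```text
time: 10.75
tool_pos: [0.4762, -0.0384, 0.06]
ee_rot: [-3.141, -0.001, -0.925]
wrist_force: [-0.2, -1.2, -1.0]
width: 0.0394
```

```bash
python3 - <<'E'
from h import *
s=snap('wrist','w8'); T,o=pose(); print(T[:3,3].round(4),o['ee_rot'],o['width'],o['wrist_force'])
c=s['bgr'][180:330,200:370]; cv2.imwrite('pics/w8c.png',cv2.resize(c,None,fx=3.5,fy=3.5))
E
```

```text
[ 0.4763 -0.0384  0.0601] [-3.14140332e+00 -1.15340058e-03 -9.24425166e-01] 0.03925388062782892 [-0.36970511 -0.24224999 -1.22889008]
```

View pics/w8c.png

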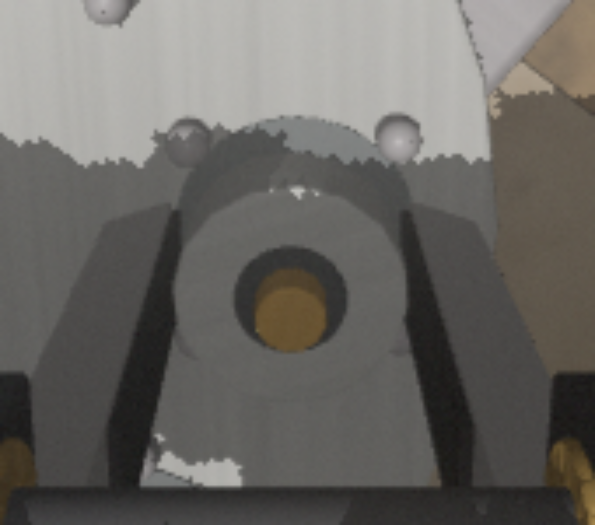

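>>> arm_command --plan '[0,0,0.25,0,0,0,1,0,0,0.2,0,0,0,1,0,0,0,0,0,0,0.3,0,0,0,0,0,0,0.3,0,0,0,0,0,0,0.3,0,0,-3,0,0,0,0.3,0,0,-5,0,0,0,0.3,0,0,-2,0,0,0,0.3]'

```text
time: 11.8
tool_pos: [0.4774, -0.038, 0.1581]
ee_rot: [-3.138, -0.004, -0.924]
wrist_force: [0.3, -0.4, -0.3]
width: 0.0656
```

```bash
python3 - <<'E'
from h import *
s=snap('wrist','w9'); T,o=pose(); print(T[:3,3].round(4),o['ee_rot'],o['width'],o['wrist_force'])
go([.441,-.348,.15],-53)
E
```

```text
[ 0.4783 -0.0382  0.1601] [-3.13603266 -0.00623989 -0.92386522] 0.06556980967866272 [ 1.14375909 -0.8027563   1.23140507]
t=11.85 shift(cm) [22.46 21.66  1.03] rotvec(deg) [-0.32 -0.36  0.07]
```

View pics/w9.png

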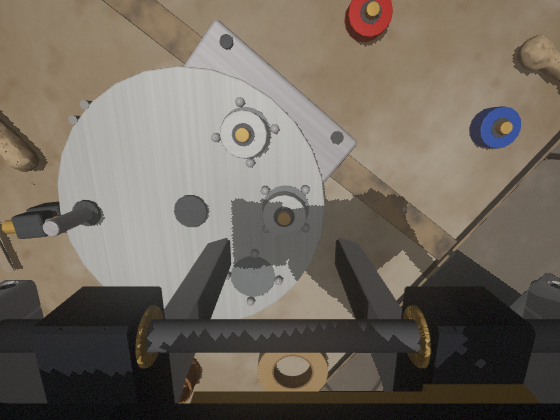

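>>> arm_command --plan '[4.3,4.2,0,0,0,0,0.3,4.3,4.2,0.2,0,0,0,0.3,4.3,4.2,0.2,0,0,0,0.3,4.3,4.2,0.2,0,0,0,0.3,4.3,4.2,0.2,0,0,0,0.3,1.0,0.7,0,0,0,-9.4,0.3,0,0,0,0,0,-9.4,0.3,0,0,0,0,0,-9.4,0.3]'

```text
time: 12.85
tool_pos: [0.4378, -0.3483, 0.1454]
ee_rot: [-3.141, 0.002, -0.427]
wrist_force: [-0.5, 0.2, 1.1]
width: 0.0658
```

>>> arm_command --plan '[0,0,0,0,0,-9.4,0.3,0,0,0,0,0,0,0.3,0,0,0,0,0,0,0.3]'

```text
time: 13.22
tool_pos: [0.4382, -0.3479, 0.1463]
ee_rot: [-3.141, 0.001, -0.27]
wrist_force: [-0.6, -0.1, -0.1]
width: 0.0662
```

```bash
python3 - <<'E'
from h import *
s=snap('wrist','w10'); T,o=pose(); print(T[:3,3].round(4),o['ee_rot'],o['width'],o['wrist_force'])
for r in silver(s): print(r)
print('tcp below px',proj(s,[*T[:2,3],.02]))
E
```

```text
[ 0.4382 -0.348   0.1465] [-3.14128205e+00  6.22268219e-04 -2.69523708e-01] 0.06586335506432885 [0.1447225  0.04568179 0.44699358]
(58.0, 283.0, 16.4, array([ 0.419 , -0.0911,  0.02  ]))
(282.0, 202.0, 19.3, array([ 0.4413, -0.3473,  0.02  ]))
(0.0, 230.5, 46.5, array([ 0.4892, -0.0608,  0.02  ]))
(25.9, 175.8, 77.3, array([ 0.5332, -0.1135,  0.02  ]))
(306.5, 66.4, 20.8, array([ 0.5553, -0.4016,  0.02  ]))
tcp below px [283.44406888 204.67329223]
```

View pics/w10.png

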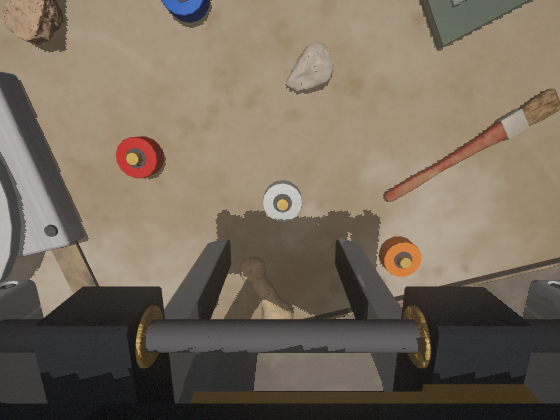

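>>> arm_command --plan '[0.28,-0.12,4,0,0,0,0.3,0,0,4,0,0,0,0.3,0,0,3,0,0,0,0.3,0,0,1.7,0,0,0,0.3,0,0,0.85,0,0,0,0.3,0,0,0,0,0,0,1,0,0,0,0,0,0,1,0,0,0,0,0,0,1]'

```text
time: 14.28
tool_pos: [0.442, -0.3484, 0.0128]
ee_rot: [3.14, -0.002, -0.268]
wrist_force: [-0.3, -0.4, 4.2]
width: 0.0396
```

>>> arm_command --plan '[0,0,0,0,0,0,1,0,0,-1,0,0,0,1,0,0,-4,0,0,0,1,0,0,-6,0,0,0,1,0,0,0,0,0,0,1]'

```text
time: 14.9
tool_pos: [0.4442, -0.3504, 0.1286]
ee_rot: [3.135, -0.012, -0.268]
wrist_force: [0.2, -0.1, -1.0]
width: 0.0392
```

```bash
python3 - <<'E'
from h import *
T,o=pose(); print(T[:3,3].round(4),o['width'])
go([.459,.039,.12],-15.25)
E
```

```text
[ 0.4442 -0.3504  0.1286] 0.03922119010877182
t=14.90 shift(cm) [ -8.88 -37.95   0.52] rotvec(deg) [ 0.36 -0.66 -0.09]
```

>>> arm_command --plan '[-1.27,-5.42,0.1,0,0,0,1,-1.27,-5.42,0.1,0,0,0,1,-1.27,-5.42,0.1,0,0,0,1,-1.27,-5.42,0,0,0,0,1,-1.27,-5.42,0,0,0,0,1,-1.27,-5.42,0,0,0,0,1,-1.2,-5.42,0,0,0,0,1,0,0,0,0,0,0,1]'

```text
time: 15.9
tool_pos: [0.4555, 0.0449, 0.1175]
ee_rot: [-3.141, 0.002, -0.261]
wrist_force: [0.2, -0.7, -1.6]
width: 0.0395
```

>>> arm_command --plan '[0,0,0,0,0,0,1]'

```text
time: 16.02
tool_pos: [0.4561, 0.0413, 0.1177]
ee_rot: [3.14, 0.001, -0.267]
wrist_force: [-0.8, -0.5, -0.8]
width: 0.0391
```

```bash
python3 - <<'E'
from h import *
s=snap('wrist','w11'); T,o=pose(); print(T[:3,3].round(4),o['ee_rot'],o['width'],o['wrist_force'])
go([.459,.039,.12],-15.25)
E
```

```text
[0.4562 0.0407 0.1178] [ 3.14059344e+00  1.10844526e-03 -2.68487107e-01] 0.039606239260726234 [ 0.62765307 -0.98803521 -1.31823703]
t=16.07 shift(cm) [ 0.31  0.09 -0.22] rotvec(deg) [ 0.06  0.06 -0.13]
```

View pics/w11.png

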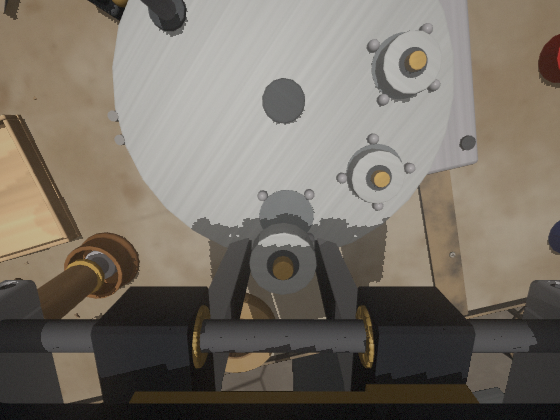

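```bash
python3 - <<'E'
from h import *
s=snap('wrist'); T,o=pose(); 
m=(ray(s,263,195,.052)+ray(s,310,194.5,.052))/2; c=m-.0187*T[:3,0]; A=ray(s,284,101,.045)
st=ray(s,283,267,T[2,3]+.017); print('seat3',c,'axis',A,np.linalg.norm((c-A)[:2]),'stud',st)
print((T[:3,:3].T@(c-st)*100).round(2), T[2,3])
E
```

```text
seat3 [0.46040878 0.03700456 0.05201522] axis [0.54693363 0.01528761 0.045     ] 0.08920860753529417 stud [0.45797965 0.04062095 0.13497945]
[0.34 0.28 8.3 ] 0.1179794529221627
```

>>> arm_command --plan '[0.34,0.26,2.5,0,0,0,1,0,0,2.4,0,0,0,1,0,0,0.6,0,0,0,1,0,0,0.3,0,0,0,1,0,0,0,0,0,0,1]'

```text
time: 16.75
tool_pos: [0.4599, 0.0376, 0.0612]
ee_rot: [-3.141, -0.001, -0.268]
wrist_force: [-0.2, 0.5, -0.6]
width: 0.0396
```

```bash
python3 - <<'E'
from h import *
s=snap('wrist','w12'); T,o=pose(); print(T[:3,3].round(4),o['ee_rot'],o['width'],o['wrist_force'])
c=s['bgr'][180:330,200:370]; cv2.imwrite('pics/w12c.png',cv2.resize(c,None,fx=3.5,fy=3.5))
E
```

```text
[0.46   0.0378 0.0614] [-3.14135511e+00 -1.75338422e-03 -2.68212039e-01] 0.038952582167820764 [ 0.4067639  -0.06923967 -0.920336  ]
```

View pics/w12c.png

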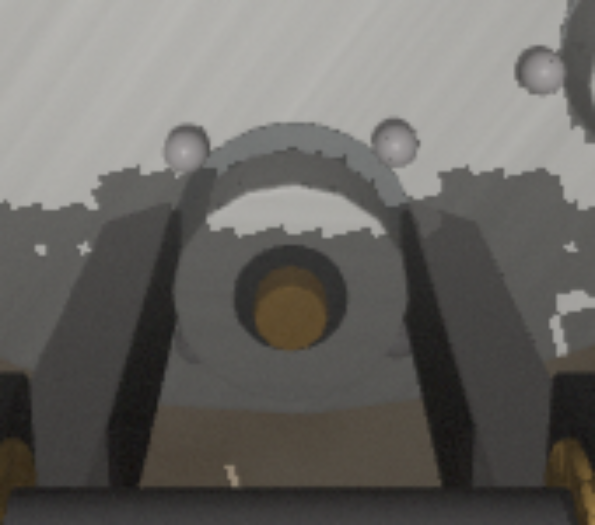

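>>> arm_command --plan '[-0.1,0,0.3,0,0,0,1,0,0,0.25,0,0,0,1,0,0,0,0,0,0,0.35,0,0,0,0,0,0,0.35,0,0,0,0,0,0,0.35,0,0,-3,0,0,0,0.35,0,0,-5,0,0,0,0.3,0,0,-3,0,0,0,0.3]'

```text
time: 17.8
tool_pos: [0.4591, 0.0383, 0.1673]
ee_rot: [-3.141, -0.003, -0.268]
wrist_force: [-0.1, 0.1, -1.0]
width: 0.0659
```

```bash
python3 - <<'E'
from h import *
T,o=pose(); print(T[:3,3].round(4),o['width'])
go([.5465,.0157,.2],-15)
E
```

```text
[0.4591 0.0383 0.1673] 0.06594033484835717
t=17.80 shift(cm) [ 9.04 -0.14 -3.25] rotvec(deg) [-0.03 -0.15 -0.34]
```

>>> arm_command --plan '[5.06,-2.7,-1,0,0,0,0.3,5.06,-2.7,-1,0,0,0,0.3,5.06,-2.7,-1,0,0,0,0.3,0,0,0,0,0,-10.4,0.3,0,0,0,0,0,-10.4,0.3,0,0,0,0,0,-10.4,0.3,0,0,0,0,0,-10.4,0.3,0,0,0,0,0,-10.4,0.3]'

```text
time: 18.8
tool_pos: [0.6261, 0.0763, 0.1943]
ee_rot: [-3.141, 0.001, 0.646]
wrist_force: [-0.0, 0.4, 0.0]
width: 0.0658
```

>>> arm_command --plan '[0,0,0,0,0,0,0.3,0,0,0,0,0,0,0.3]'

```text
time: 19.05
tool_pos: [0.6261, 0.0763, 0.1946]
ee_rot: [-3.141, 0.0, 0.637]
wrist_force: [0.5, 0.1, -0.2]
width: 0.0657
```

```bash
python3 - <<'E'
from h import *
s=snap('wrist','w13'); T,o=pose(); print(T[:3,3].round(4),o['ee_rot'],o['width'],o['wrist_force'])
s=snap('top','t13')
E
```

```text
[0.6261 0.0763 0.1947] [-3.14150985e+00  2.88672180e-04  6.37746888e-01] 0.06566407106442543 [ 0.80141155 -0.45337965  0.99329439]
```

View pics/w13.png

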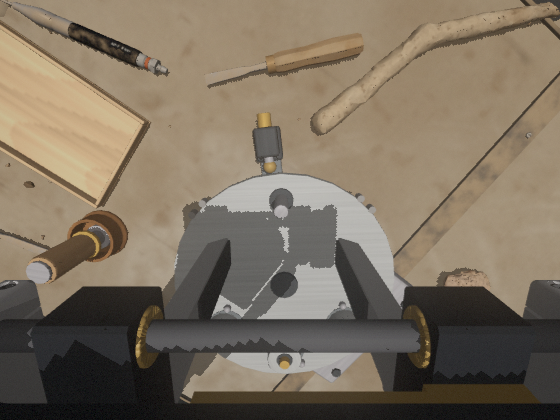

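View pics/t13.png

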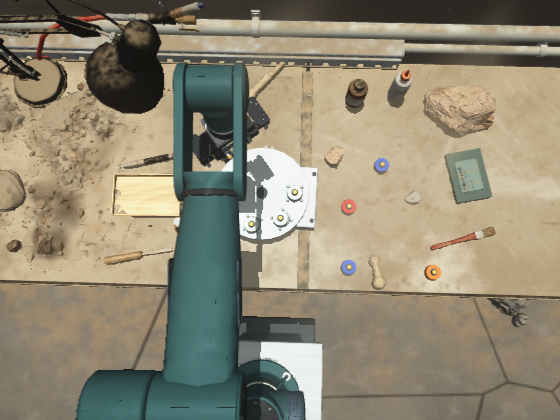

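All three markers are seated: top view studs at (294,192), (280,218) and (251,224). The post top is at (281,211) in the wrist view.

```bash
python3 - <<'E'
from h import *
s=snap('wrist'); T,o=pose(); print(T[:3,3])
P=ray(s,281,211,.095); A=ray(s,283.5,285,.045); print(P,A,np.linalg.norm((P-A)[:2]),np.degrees(np.arctan2(*(P-A)[1::-1])))
go([*P[:2],.067],36.75)
s=snap('top'); hsv=cv2.cvtColor(s['bgr'],cv2.COLOR_BGR2HSV)
b=(hsv[...,0]>10)&(hsv[...,0]<32)&(hsv[...,1]>110)&(hsv[...,2]>120); b[:180]=0;b[240:]=0;b[:,240:]&=True;b[:,:242]=0;b[:,310:]=0
for c,a,wh in blobs(b,4): print('brass',c,a,wh,ray(s,*c,.073).round(4))
E
```

```text
[0.6261234  0.0762518  0.19485527]
[0.62621567 0.07878223 0.095     ] [0.5449511  0.01540694 0.045     ] 0.10305511690069169 37.94937599403621
t=19.20 shift(cm) [ 0.16 -0.2  12.79] rotvec(deg) [ 0.    0.01 -0.16]
brass [294.5 191.8] 12 [4 4] [ 0.5463 -0.0738  0.073 ]
brass [279.9 217.5] 15 [5 4] [ 0.4762 -0.0372  0.073 ]
brass [250.9 223.6] 14 [5 4] [0.4578 0.0386 0.073 ]
```

>>> arm_command --plan '[0.05,-0.15,4,0,0,0,0.4,0,0,4,0,0,0,0.5,0,0,3,0,0,0,0.5,0,0,1.7,0,0,0,0.5,0,0,0,0,0,0,1,0,0,0,0,0,0,1,0,0,0,0,0,0,1,0,0,0,0,0,0,1]'

```text
time: 20.25
tool_pos: [0.6265, 0.0779, 0.0695]
ee_rot: [3.14, -0.002, 0.64]
wrist_force: [0.8, 0.4, 2.7]
width: 0.0132
```

>>> arm_command --plan '[0,0,0,0,0,0,1,0,0,0,0,0,0,1]'

```text
time: 20.5
tool_pos: [0.6265, 0.0779, 0.0696]
ee_rot: [3.14, -0.002, 0.64]
wrist_force: [-0.1, -0.2, 5.6]
width: 0.0132
```

```bash
python3 - <<'E'
from h import *
T,o=pose(); print(T[:3,3],o['width'],o['wrist_force'],o['ee_rot'])
d=T[:2,3]-[.5465,.0157]; print(np.linalg.norm(d),np.degrees(np.arctan2(d[1],d[0])))
E
```

```text
[0.62654598 0.07794598 0.06955208] 0.013171434405888716 [-0.10726536 -0.22166589  5.57890354] [ 3.14015061e+00 -2.37926017e-03  6.39829191e-01]
0.10139980813380378 37.86963190485539
```

```bash
python3 - <<'E'
from h import *
s=snap('top')
def fake(s,pos,rpy):
    w=cams.snapshot('wrist'); T=np.eye(4);T[:3,:3]=Ro.from_euler('xyz',rpy).as_matrix();T[:3,3]=pos
    return dict(wfc=T@w['tool_from_camera'],f=210/np.tan(np.radians(w['fov_y']/2)),cx=w['cx'],cy=w['cy'])
w=fake(s,[.5483,-.074,.1609],[3.1395,-.0083,.001])
a,b=ray(w,338,145,.03),ray(w,328,270,.03); print(a,b,np.degrees(np.arctan2(*(a-b)[1::-1])),np.linalg.norm(a-b))
w=fake(s,[.4783,-.0382,.1601],[-3.136,-.0062,-.9239])
a,b=ray(w,226,41,.03),ray(w,337,137,.03); print(a,b,np.degrees(np.arctan2(*(a-b)[1::-1])),np.linalg.norm(a-b))
a,b=ray(s,318,168,.03),ray(s,314,227,.03);print(a,b,np.degrees(np.arctan2(*(a-b)[1::-1])))
E
```

```text
[ 0.6084373  -0.12720848  0.03      ] [ 0.47673651 -0.12264127  0.03      ] -1.9861484712236535 0.13177995679667984
[ 0.61007583 -0.12712342  0.03      ] [ 0.47842744 -0.12253604  0.03      ] -1.9957020545072655 0.13172829517284457
[ 0.62421259 -0.13761275  0.03      ] [ 0.45902673 -0.12969536  0.03      ] -2.7440990126540035
```

>>> arm_command --plan '[-0.03,-0.44,0,0,0,-2.5,1,-0.04,-0.88,0,0,0,-5.05,1,-0.04,-0.88,0,0,0,-5.05,1,-0.04,-0.88,0,0,0,-5.05,1,-0.04,-0.88,0,0,0,-5.05,1,-0.04,-0.88,0,0,0,-5.05,1,-0.04,-0.88,0,0,0,-5.05,1,0,0,0,0,0,0,1]'

```text
time: 21.65
tool_pos: [0.5803, 0.1112, 0.0695]
ee_rot: [3.14, 0.001, 1.213]
wrist_force: [-2.0, -0.7, 5.6]
width: 0.0135
```

```bash
python3 - <<'E'
from h import *
T,o=pose(); print(T[:3,3],o['width'],o['wrist_force'],o['ee_rot'])
d=T[:2,3]-[.5465,.0157]; print(np.linalg.norm(d),np.degrees(np.arctan2(d[1],d[0])))
E
```

```text
[0.58031919 0.11118933 0.06952556] 0.013528938040606927 [-1.9964522  -0.66780905  5.60324086] [3.13981120e+00 5.20797768e-04 1.21295732e+00]
0.10130128070531574 70.49752453609332
```

>>> arm_command --plan '[-0.03,-0.6,0,0,0,-3.5,1,-0.03,-0.6,0,0,0,-3.5,1,-0.03,-0.6,0,0,0,-3.5,1,-0.03,-0.6,0,0,0,-3.5,1,-0.02,-0.6,0,0,0,-3.5,1,0,0,0,0,0,0,1,0,0,0,0,0,0,1]'

```text
time: 22.52
tool_pos: [0.5634, 0.1146, 0.0695]
ee_rot: [3.113, 0.002, 1.516]
wrist_force: [31.2, -4.4, -13.5]
width: 0.0137
```

```bash
python3 - <<'E'
from h import *
T,o=pose(); print(T[:3,3],o['width'],o['wrist_force'],o['ee_rot'])
d=T[:2,3]-[.5465,.0157]; print(np.linalg.norm(d),np.degrees(np.arctan2(d[1],d[0])))
E
```

```text
[0.56338946 0.11464739 0.06954929] 0.013729222860440623 [ 31.22171613  -4.39629761 -13.49556598] [3.11257798e+00 1.58399252e-03 1.51559532e+00]
0.1003784843507953 80.31346398769438
```

>>> arm_command --plan '[0,0.8,0,0,0,0,1,0,0.2,0,0,0,0,1]'

```text
time: 22.78
tool_pos: [0.564, 0.1146, 0.0694]
ee_rot: [3.135, 0.003, 1.516]
wrist_force: [1.3, -4.2, 4.8]
width: 0.0134
```

```bash
python3 - <<'E'
from h import *
T,o=pose(); print(T[:3,3],o['width'],o['wrist_force'],o['ee_rot'])
d=T[:2,3]-[.5465,.0157]; print(np.linalg.norm(d),np.degrees(np.arctan2(d[1],d[0])))
s=snap('wrist','w14')
s=snap('scene'); cv2.imwrite('pics/s14.png',cv2.resize(s['bgr'][130:330,80:360],None,fx=2.8,fy=2.8))
s=snap('top');cv2.imwrite('pics/t14.png',cv2.resize(s['bgr'][100:280,100:380],None,fx=2.8,fy=2.8))
E
```

```text
[0.56396803 0.11462235 0.06939572] 0.013400632872716055 [ 1.27284868 -4.22501584  4.76897964] [3.13540952e+00 2.89173663e-03 1.51617118e+00]
0.10045279561103804 79.98576077910181
```

View pics/w14.png

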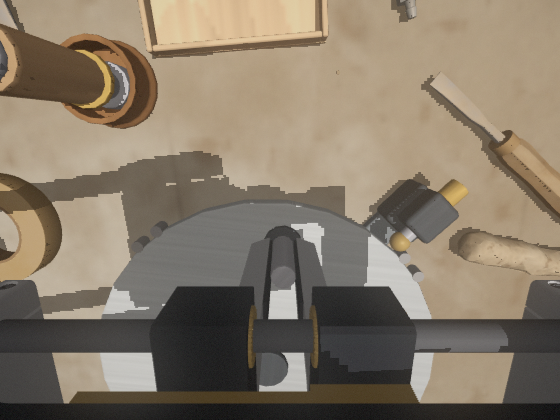

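View pics/s14.png

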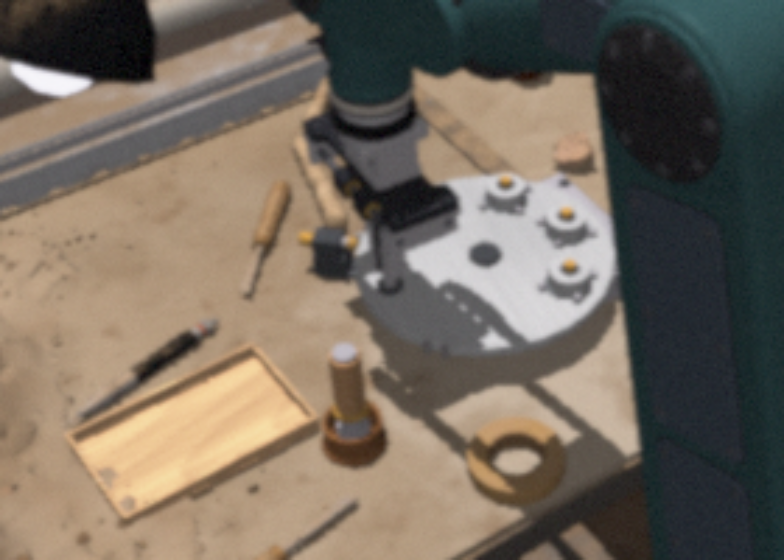

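View pics/t14.png

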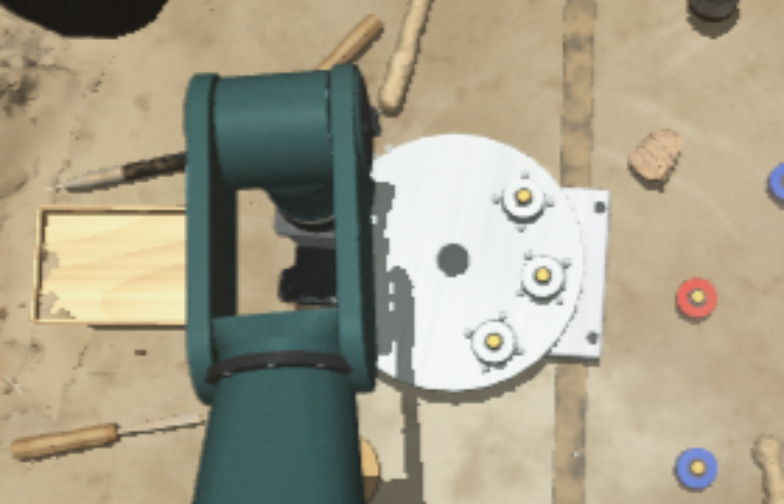

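```bash
python3 - <<'E'
from h import *
s=snap('wrist'); cv2.imwrite('pics/w15.png',cv2.resize(s['bgr'][170:310,340:490],None,fx=5,fy=4))
cv2.imwrite('pics/w15b.png',cv2.resize(s['bgr'][190:410,90:450],None,fx=2.2,fy=2.2))
E
```

```text
(no output)
```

View pics/w15.png

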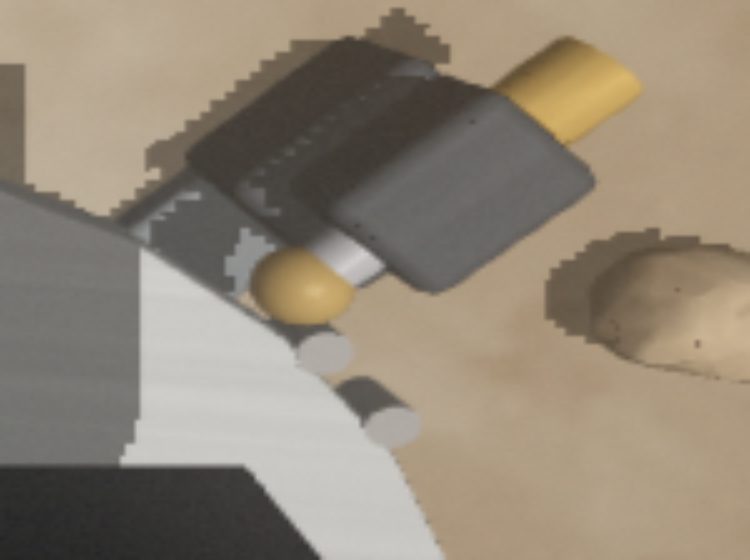

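View pics/w15b.png

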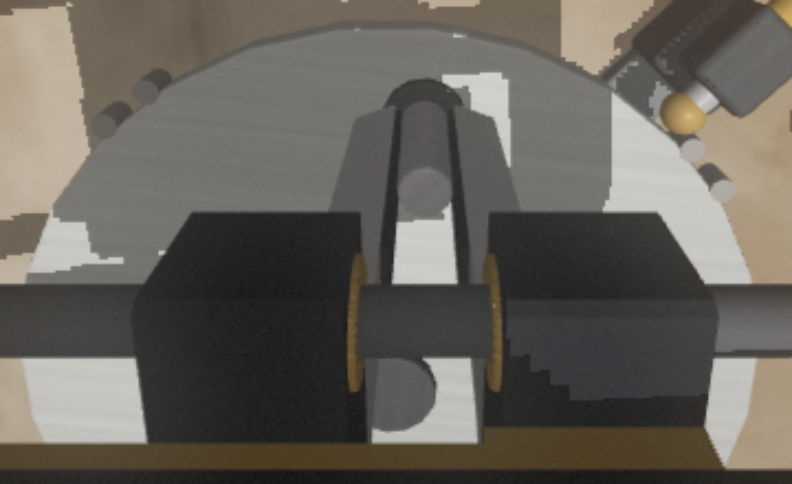

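>>> arm_command --plan '[0,-0.3,0,0,0,0,1,0,-0.3,0,0,0,0,1,0,0,0,0,0,0,1,0,0,0,0,0,0,1]'

```text
time: 23.48
tool_pos: [0.5565, 0.1156, 0.0694]
ee_rot: [3.137, 0.002, 1.518]
wrist_force: [3.2, -3.7, 6.0]
width: 0.0131
```

```bash
python3 - <<'E'
from h import *
T,o=pose(); print(T[:3,3],o['width'],o['wrist_force'],o['wrist_torque'],o['ee_rot'],o['joint_positions'],o['joint_torque'])
d=T[:2,3]-[.5465,.0157]; print(np.linalg.norm(d),np.degrees(np.arctan2(d[1],d[0])))
s=snap('wrist'); 
print('peg1',ray(s,404,260,.045),'peg2',ray(s,416,277,.045),'ball',ray(s,400,242,.045), 'hub',ray(s,270,368,.045))
E
```

```text
[0.55650912 0.1156217  0.0693883 ] 0.013062138605608647 [ 3.24310774 -3.72685205  6.02390246] [-0.90404856 -0.55489126  0.30628285] [3.13728024e+00 2.48348487e-03 1.51809901e+00] [ 0.1070046   0.19656998  1.53819514 -0.00318235  1.40296574  0.1602221 ] [  2.25742087 -33.59795094 -24.75892782   1.60632111   0.69721816
   0.32013078]
0.10042175730678728 84.27978543599997
peg1 [0.63994346 0.09854862 0.045     ] peg2 [0.64906522 0.08504229 0.045     ] ball [0.6365275  0.11206098 0.045     ] hub [0.54162709 0.01367155 0.045     ]
```

>>> arm_command --plan '[0,-0.2,0,0,0,0,1,0,-0.2,0,0,0,0,1,0,-0.2,0,0,0,0,1,0,0,0,0,0,0,1,0,0,0,0,0,0,1]'

```text
time: 24.15
tool_pos: [0.5503, 0.1166, 0.0695]
ee_rot: [3.138, 0.001, 1.518]
wrist_force: [1.8, -2.7, 6.4]
width: 0.0133
```

```bash
python3 - <<'E'
from h import *
T,o=pose(); print(T[:3,3],o['width'],o['wrist_force'],o['ee_rot'])
d=T[:2,3]-[.5465,.0157]; print(np.linalg.norm(d),np.degrees(np.arctan2(d[1],d[0])))
s=snap('wrist','w16')
E
```

```text
[0.55033592 0.11656063 0.06945857] 0.01333478920156277 [ 1.79097018 -2.72092621  6.41203441] [3.13760874e+00 1.27591704e-03 1.51795863e+00]
0.10093354678695136 87.8219816874617
```

View pics/w16.png

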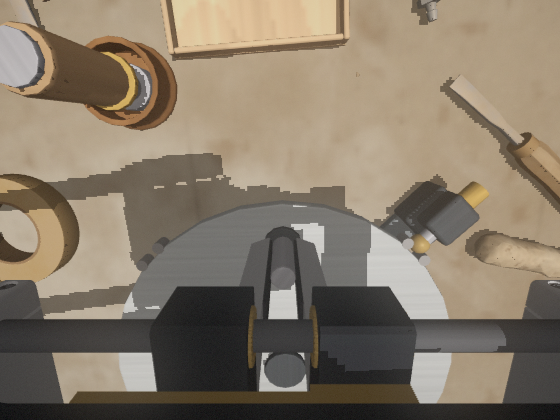

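The ball now sits between the pegs. I'll release the post and rise.

>>> arm_command --plan '[0,0,0,0,0,0,0.6,0,0,0,0,0,0,0.5,0,0,0,0,0,0,0.5,0,0,-4,0,0,0,0.5,0,0,-5,0,0,0,0.5,0,0,-5,0,0,0,0.5,0,0,0,0,0,0,0.5]'

```text
time: 25.08
tool_pos: [0.5512, 0.1178, 0.2134]
ee_rot: [3.132, -0.002, 1.518]
wrist_force: [0.3, 0.4, 0.3]
width: 0.0471
```

```bash
python3 - <<'E'
from h import *
T,o=pose(); print(T[:3,3],o['width'],o['wrist_force'])
s=snap('wrist','w17')
s=snap('top');cv2.imwrite('pics/t17.png',cv2.resize(s['bgr'][100:280,100:380],None,fx=2.8,fy=2.8))
hsv=cv2.cvtColor(s['bgr'],cv2.COLOR_BGR2HSV)
b=(hsv[...,0]>10)&(hsv[...,0]<32)&(hsv[...,1]>110)&(hsv[...,2]>120); b[:160]=0;b[240:]=0;b[:,:242]=0;b[:,315:]=0
A=np.array([.5465,.0157])
for c,a,wh in blobs(b,4): p=ray(s,*c,.073); print('brass',c,a,wh,p.round(4),np.linalg.norm(p[:2]-A),np.degrees(np.arctan2(*(p[:2]-A)[::-1])))
E
```

```text
[0.55115514 0.11778727 0.21339242] 0.047098487138571614 [0.27331261 0.39319453 0.32542394]
brass [283.5 166.3] 14 [4 4] [ 0.6152 -0.0425  0.073 ] 0.09006043905009234 -40.298707387410836
brass [293.9 193.5] 14 [5 4] [ 0.5416 -0.0724  0.073 ] 0.08820354390284428 -93.16759981707109
brass [279.9 219.1] 12 [5 5] [ 0.4719 -0.0373  0.073 ] 0.09151252861112823 -144.60658954760177
```

View pics/t17.png

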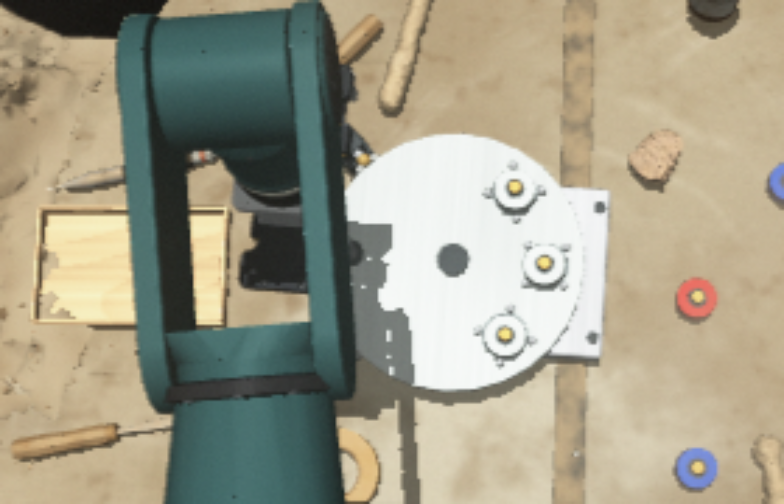

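View pics/w17.png

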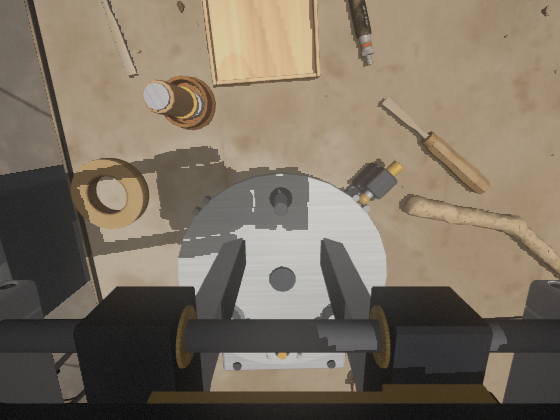

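```bash
python3 - <<'E'
from h import *
s=snap('wrist'); T,o=pose()
t=ray(s,159,97,.113); print('punch top',t,'cup rim',ray(s,188,102,.03))
go([*t[:2],.2],87)
E
```

```text
punch top [0.4533327  0.22236586 0.113     ] cup rim [0.45260511 0.2244747  0.03      ]
t=25.23 shift(cm) [  9.99 -10.02   0.65] rotvec(deg) [-0.16  0.03 -0.04]
```

>>> arm_command --plan '[4,-4,0.3,0,0,0,0.3,4,-4,0.3,0,0,0,0.3,2,-2,0,0,0,0,0.3,0,0,0,0,0,0,0.3,0,0,0,0,0,0,0.3]'

```text
time: 25.85
tool_pos: [0.4542, 0.2218, 0.2004]
ee_rot: [-3.14, 0.002, 1.517]
wrist_force: [-0.6, -0.3, -0.0]
width: 0.066
```

```bash
python3 - <<'E'
from h import *
T,o=pose(); print(T[:3,3],o['width'],o['ee_rot'])
s=snap('wrist','w18')
c=s['bgr'][100:300,180:400];cv2.imwrite('pics/w18c.png',cv2.resize(c,None,fx=3,fy=3))
E
```

```text
[0.45421305 0.22179408 0.20044387] 0.0660120621255104 [-3.13950312e+00  1.64142372e-03  1.51742904e+00]
```

View pics/w18c.png

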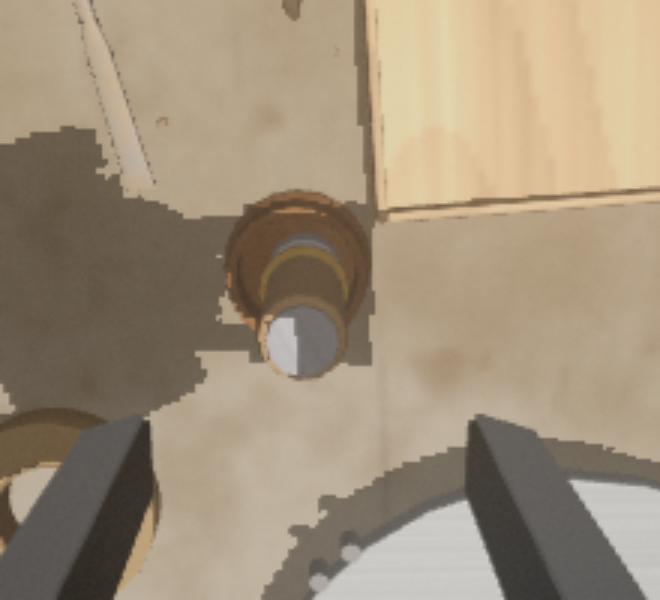

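```bash
python3 - <<'E'
from h import *
s=snap('wrist'); T,o=pose()
t=ray(s,281,214.3,.113); print('punch top',t,'cup rim',ray(s,279.5,187.5,.03), 'neck/handle base',ray(s,282,191,.045))
go([*t[:2],.068],87)
E
```

```text
punch top [0.45321807 0.22371106 0.113     ] cup rim [0.45139033 0.23131863 0.03      ] neck/handle base [0.45421857 0.23026901 0.045     ]
t=25.95 shift(cm) [ 0.23 -0.16 13.31] rotvec(deg) [-0.07  0.06 -0.13]
```

```bash
python3 - <<'E'
from h import *
s=snap('wrist'); T,o=pose()
for z in(.004,.02,.045,.109,.113): print(z,proj(s,[.4532,.2237,z]),((proj(s,[.4532,.2237,z])-[180,100])*3))
c=s['bgr'][150:240,240:330];cv2.imwrite('pics/w19c.png',cv2.resize(c,None,fx=6.5,fy=6.5,interpolation=cv2.INTER_CUBIC))
s=snap('top');c=s['bgr'][190:250,150:240];cv2.imwrite('pics/t19c.png',cv2.resize(c,None,fx=7,fy=7,interpolation=cv2.INTER_CUBIC))
s=snap('scene');c=s['bgr'][230:310,170:250];cv2.imwrite('pics/s19c.png',cv2.resize(c,None,fx=7,fy=7,interpolation=cv2.INTER_CUBIC))
E
```

```text
0.004 [281.299467   189.33488355] [303.89840101 268.00465065]
0.02 [281.22783637 192.06825836] [303.68350911 276.20477508]
0.045 [281.10271522 196.84279368] [303.30814566 290.52838103]
0.109 [280.68191454 212.90025225] [302.04574363 338.70075674]
0.113 [280.64922014 214.14784766] [301.94766043 342.44354297]
```

View pics/w19c.png

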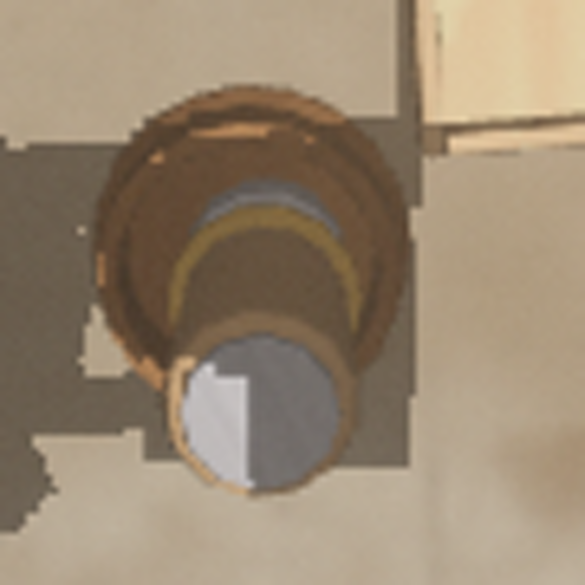

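View pics/t19c.png

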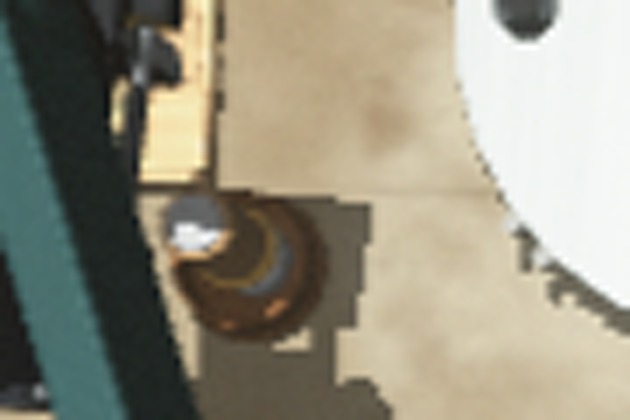

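View pics/s19c.png

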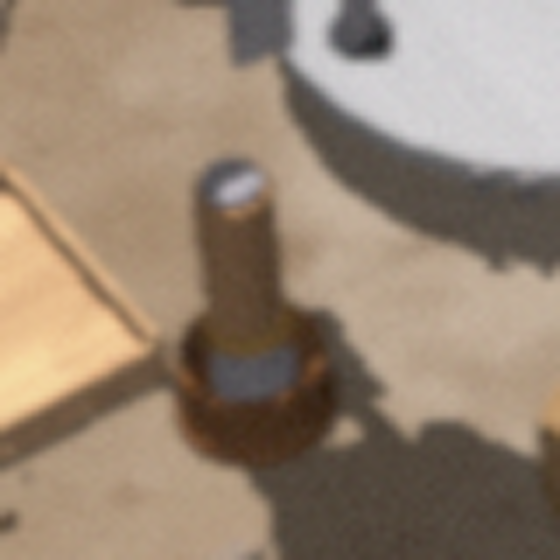

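>>> arm_command --plan '[0.2,-0.13,4,0,0,0,0.35,0,0,4,0,0,0,0.4,0,0,3.3,0,0,0,0.4,0,0,1.9,0,0,0,0.4,0,0,0,0,0,0,0.4,0,0,0,0,0,0,0.4]'

```text
time: 26.85
tool_pos: [0.4541, 0.2246, 0.071]
ee_rot: [3.14, -0.001, 1.517]
wrist_force: [-0.3, -1.0, -0.1]
width: 0.0563
```

```bash
python3 - <<'E'
from h import *
T,o=pose(); print(T[:3,3],o['width'],o['ee_rot'],o['wrist_force'])
s=snap('wrist','w20')
E
```

```text
[0.45407838 0.22455833 0.07099462] 0.05629601701828424 [ 3.13997852e+00 -5.89559729e-04  1.51717038e+00] [-0.30777807 -0.95340673 -0.10986068]
```

View pics/w20.png

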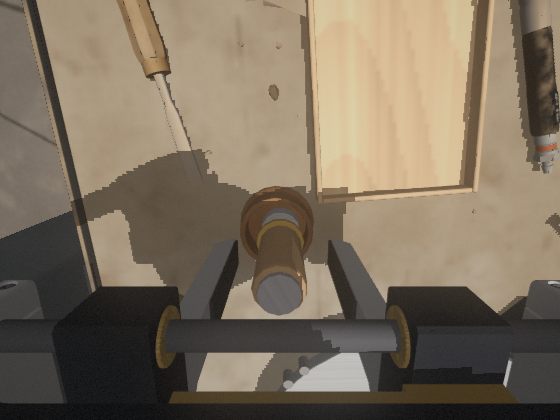

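```bash
python3 - <<'E'
from h import *
s=snap('wrist'); T,o=pose()
t=ray(s,279,292.5,.113); print(t,T[:3,3]); go([*t[:2],.068],87)
E
```

```text
[0.4526073  0.22581709 0.113     ] [0.45429939 0.22476722 0.07148951]
t=26.95 shift(cm) [ 0.1  -0.18  0.35] rotvec(deg) [ 0.15 -0.06 -0.06]
```

>>> arm_command --plan '[0.05,-0.18,0.3,0,0,0,0.4,0,0,0,0,0,0,1,0,0,0,0,0,0,1,0,0,0,0,0,0,1,0,0,0,0,0,0,1,0,0,0,0,0,0,1]'

```text
time: 27.7
tool_pos: [0.4515, 0.2252, 0.067]
ee_rot: [3.141, 0.0, 1.518]
wrist_force: [0.1, 0.6, -0.1]
width: 0.0276
```

```bash
python3 - <<'E'
from h import *
T,o=pose(); print(T[:3,3],o['width'],o['ee_rot'],o['wrist_force'])
s=snap('wrist'); print([proj(s,T[:3,3]+np.array([0,0,z])) for z in(.042,-.03)])
E
```

```text
[0.45151229 0.22515352 0.06698674] 0.027633057813312725 [3.14131789e+00 9.82827545e-06 1.51769729e+00] [ 0.14809023  0.59277867 -0.08673806]
[array([282.47955109, 294.96624617]), array([282.48410771, 240.20658148])]
```

>>> arm_command --plan '[0,0,-1,0,0,0,1,0,0,-4,0,0,0,1,0,0,-5,0,0,0,1,0,0,-4,0,0,0,1,0,0,0,0,0,0,1,0,0,0,0,0,0,1]'

```text
time: 28.5
tool_pos: [0.4504, 0.2248, 0.2048]
ee_rot: [-3.138, 0.001, 1.518]
wrist_force: [-0.1, -0.5, -4.2]
width: 0.0275
```

```bash
python3 - <<'E'
from h import *
T,o=pose(); print(T[:3,3],o['width'],o['ee_rot'],o['wrist_force'])
s=snap('wrist','w21')
for z in (-.046,.022,-.0):print(proj(s,T[:3,3]-T[:3,2]*-1*z))
A=np.array([.5465,.0157]); 
for a in(-40.7,-92.5,-144.3): print(A+.09*np.array([np.cos(np.radians(a)),np.sin(np.radians(a))]))
go([.5425,-.074,.2],87)
s=snap('scene'); cv2.imwrite('pics/s21.png',cv2.resize(s['bgr'][150:350,100:380],None,fx=2.8,fy=2.8))
E
```

```text
[0.45040253 0.22476006 0.20479874] 0.027474348939813837 [-3.13834438e+00  1.49973790e-03  1.51770613e+00] [-0.08314974 -0.48037161 -4.21939062]
[282.45123836 299.58833984]
[282.49244624 244.4722125 ]
[282.48230597 258.034969  ]
[ 0.61473209 -0.04298886]
[ 0.54257426 -0.07421434]
[ 0.47341248 -0.03681871]
t=28.55 shift(cm) [-29.32  10.82   0.41] rotvec(deg) [-0.28  0.13 -0.05]
```

View pics/w21.png

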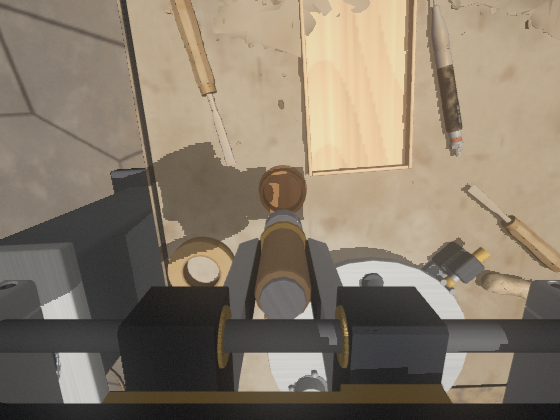

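View pics/s21.png

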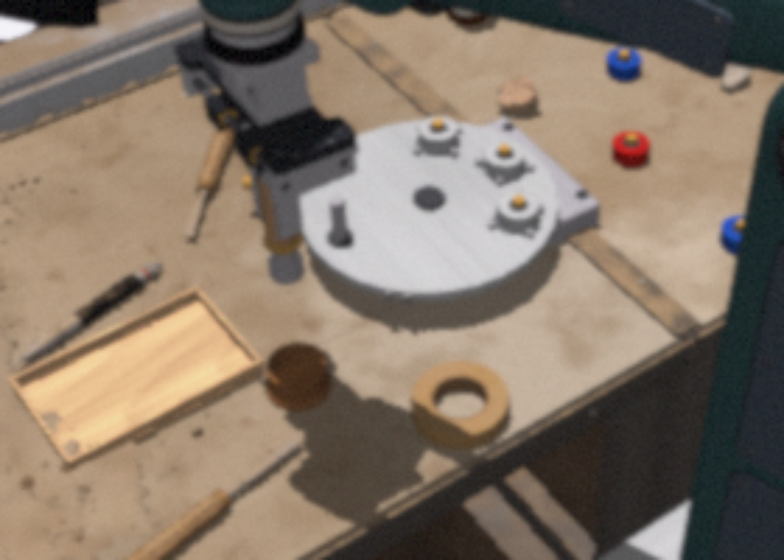

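```bash
python3 - <<'E'
from h import *
s=snap('wrist'); T,o=pose()
c=s['bgr'][150:240,230:330]; cv2.imwrite('pics/cup.png',cv2.resize(c,None,fx=6,fy=6,interpolation=cv2.INTER_CUBIC))
for u,v in [(305,3),(313,174),(410,165)]: print(ray(s,u,v,.018))
go([.5425,-.0742,.2],87)
E
```

```text
[0.48225864 0.4203394  0.018     ]
[0.48567564 0.24515815 0.018     ]
[0.59788795 0.2497632  0.018     ]
t=28.65 shift(cm) [-29.35  10.82   0.41] rotvec(deg) [-0.29  0.13 -0.04]
```

View pics/cup.png

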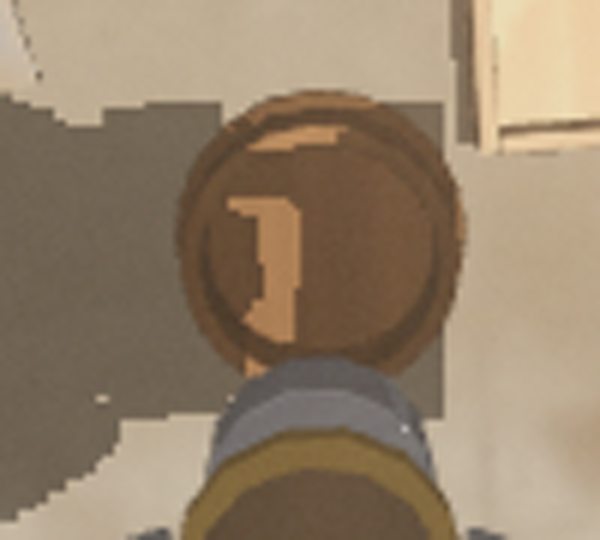

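```bash
python3 - <<'E'
from h import *
s=snap('wrist'); T,o=pose()
for z,v in((.03,190),(.03,192),(.004,190)): print(ray(s,283.6,v,z))
E
```

```text
[0.45075373 0.23042538 0.03      ]
[0.45063193 0.22809102 0.03      ]
[0.45042658 0.22505025 0.004     ]
```

>>> arm_command --plan '[-5.8,2.16,0,0,0,0,1,-5.8,2.16,0,0,0,0,1,-5.8,2.16,0,0,0,0,1,-5.8,2.16,0,0,0,0,1,-4,1.3,0,0,0,0,1,-2.2,0.85,0,0,0,0,1,0,0,0,0,0,0,1,0,0,0,0,0,0,1]'

```text
time: 29.7
tool_pos: [0.543, -0.0734, 0.206]
ee_rot: [-3.14, -0.001, 1.518]
wrist_force: [0.8, 0.4, -3.5]
width: 0.0274
```

```bash
python3 - <<'E'
from h import *
T,o=pose(); print(T[:3,3],o['width'],o['ee_rot'],o['wrist_force'])
s=snap('wrist','w22')
E
```

```text
[ 0.54303319 -0.07338907  0.20604553] 0.027442381809492572 [-3.13971402e+00 -1.02146921e-03  1.51810051e+00] [ 0.84071521  0.3880314  -3.53880528]
```

View pics/w22.png

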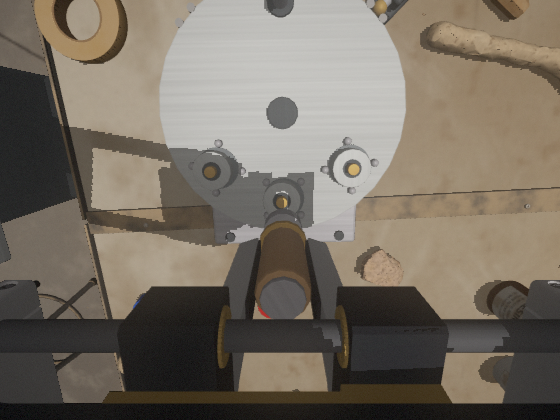

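Studs appear at (282,202), (211,172) and (353.5,169.5), all standing.

```bash
python3 - <<'E'
from h import *
s=snap('wrist'); T,o=pose(); print(T[:3,3])
hsv=cv2.cvtColor(s['bgr'],cv2.COLOR_BGR2HSV)
b=(hsv[...,0]>8)&(hsv[...,0]<30)&(hsv[...,1]>110); b[:150]=0;b[215:]=0;b[:,:190]=0;b[:,370:]=0
A=ray(s,282.5,112.5,.045); print('axis',A)
for c,a,wh in blobs(b,15):
    p=ray(s,*c,.073); print(c,a,wh,p.round(4),np.linalg.norm((p-A)[:2]),np.degrees(np.arctan2(*(p-A)[1::-1])))
    go([*p[:2],.15])
E
```

```text
[ 0.54320472 -0.07302302  0.20665205]
axis [0.54761033 0.01728824 0.045     ]
[353.  169.5] 89 [11 12] [ 0.6147 -0.0414  0.073 ] 0.0891201055284849 -41.205232767822984
t=29.80 shift(cm) [3.52 6.98 5.66]
[209.2 172.2] 77 [11 11] [ 0.4718 -0.0367  0.073 ] 0.09308762659878747 -144.53974050010214
t=29.80 shift(cm) [ 3.25 -7.32  5.67]
[281.6 202.6] 75 [10 10] [ 0.5421 -0.0715  0.073 ] 0.08900613132409521 -93.54412629241767
t=29.80 shift(cm) [ 0.14 -0.11  5.67]
```

>>> arm_command --plan '[0.05,-0.12,2.5,0,0,0,1,0,0,2.5,0,0,0,1,0,0,1.2,0,0,0,1,0,0,0.3,0,0,0,1,0,0,0,0,0,0,1,0,0,0,0,0,0,1]'

```text
time: 30.55
tool_pos: [0.5431, -0.0737, 0.1432]
ee_rot: [3.139, 0.0, 1.518]
wrist_force: [-0.8, 0.1, -2.9]
width: 0.0274
```

```bash
python3 - <<'E'
from h import *
T,o=pose(); print(T[:3,3],o['width'],o['ee_rot'],o['wrist_force'])
s=snap('wrist'); c=s['bgr'][150:330,200:370]; cv2.imwrite('pics/w23.png',cv2.resize(c,None,fx=3.3,fy=3.3,interpolation=cv2.INTER_CUBIC))
s=snap('scene'); c=s['bgr'][190:270,200:320]; cv2.imwrite('pics/s23.png',cv2.resize(c,None,fx=6,fy=6,interpolation=cv2.INTER_CUBIC))
E
```

```text
[ 0.54306918 -0.07372239  0.14324717] 0.027431677457447054 [3.13933663e+00 4.73243333e-04 1.51778404e+00] [-0.78873601  0.08253987 -2.88973311]
```

View pics/w23.png

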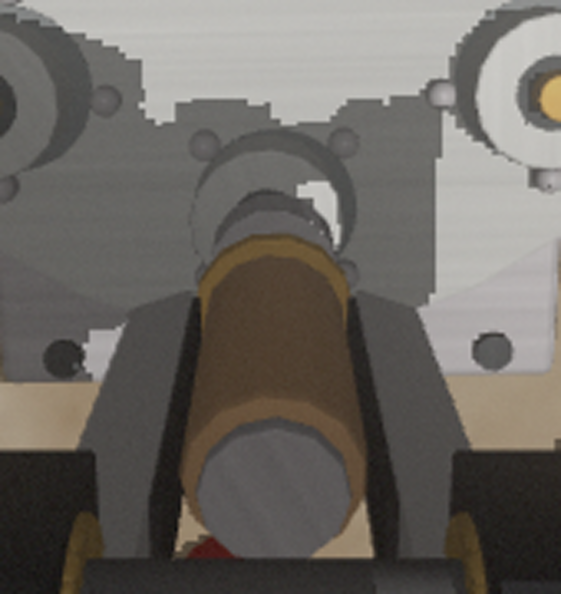

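View pics/s23.png

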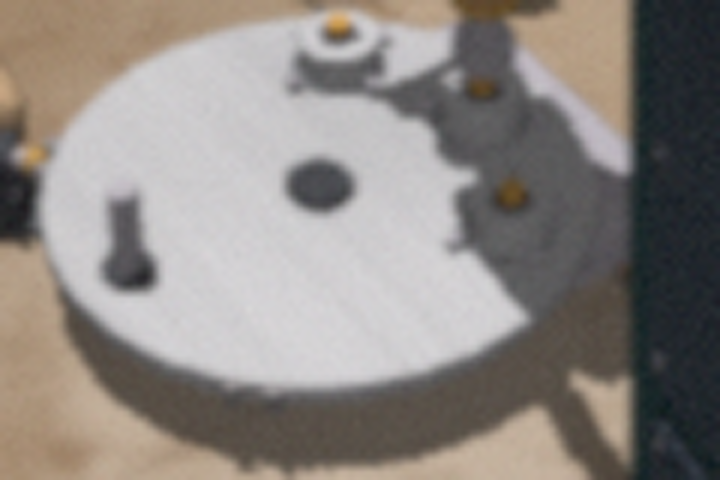

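```bash
python3 - <<'E'
from h import *
s=snap('wrist'); T,o=pose(); t=T[:3,3]
k=lambda p:((proj(s,p)-[200,150])*3.3).round(0)
print(t,'marker face row', k([.542,-.0727,.065]), 'edge', k([.542,-.0727+.02,.065]), 'table edge', k([.542,-.0527,.045]))
f=t-[0,0,.063]; print('foot bottom back edge',k(f+[0,.015,0]),k(f+[0,.015,.016]), 'r', k(f+[.015,0,0]),k(f-[.015,0,0]))
E
```

```text
[ 0.54277234 -0.07376283  0.14275888] marker face row [268. 227.] edge [264. 151.] table edge [264. 135.]
foot bottom back edge [268. 189.] [268. 207.] r [333. 245.] [210. 252.]
```

>>> arm_command --plan '[-0.05,0,0.4,0,0,0,1,0,0,0.2,0,0,0,1,0,0,0.15,0,0,0,1,0,0,0.15,0,0,0,1,0,0,0.15,0,0,0,1,0,0,0,0,0,0,1]'

```text
time: 31.45
tool_pos: [0.5423, -0.0742, 0.1317]
ee_rot: [3.141, 0.0, 1.518]
wrist_force: [-3.4, -0.1, 4.4]
width: 0.0279
```

>>> arm_command --plan '[0,0,0.15,0,0,0,1,0,0,0,0,0,0,1]'

```text
time: 31.7
tool_pos: [0.5423, -0.0742, 0.1298]
ee_rot: [-3.142, 0.0, 1.518]
wrist_force: [-3.2, 0.4, 3.4]
width: 0.028
```

>>> arm_command --plan '[0,0,0.15,0,0,0,1,0,0,0.05,0,0,0,1,0,0,0,0,0,0,1]'

```text
time: 32.08
tool_pos: [0.5423, -0.0742, 0.128]
ee_rot: [-3.142, 0.0, 1.518]
wrist_force: [-2.8, -0.2, 4.3]
width: 0.0273
```

>>> arm_command --plan '[0,0,0.1,0,0,0,1,0,0,0,0,0,0,1]'

```text
time: 32.33
tool_pos: [0.5424, -0.0742, 0.1279]
ee_rot: [3.141, 0.0, 1.518]
wrist_force: [-4.4, -0.2, 7.7]
width: 0.0279
```

>>> arm_command --plan '[0,0,0.1,0,0,0,1,0,0,0.1,0,0,0,1,0,0,0,0,0,0,1]'

```text
time: 32.7
tool_pos: [0.5425, -0.0742, 0.1279]
ee_rot: [3.14, 0.001, 1.518]
wrist_force: [-6.6, 1.2, 15.4]
width: 0.0274
```

>>> arm_command --plan '[0,0,-0.4,0,0,0,1,0,0,-1.5,0,0,0,1,0,0,-3,0,0,0,1,0,0,-2,0,0,0,1,0,0,0,0,0,0,1,0,0,0,0,0,0,1]'

```text
time: 33.45
tool_pos: [0.5419, -0.074, 0.1925]
ee_rot: [-3.14, -0.0, 1.518]
wrist_force: [-0.4, -0.3, -3.4]
width: 0.0277
```

```bash
python3 - <<'E'
from h import *
T,o=pose(); print(T[:3,3],o['width'],o['ee_rot'],o['wrist_force'])
s=snap('wrist'); c=s['bgr'][90:330,150:420]; cv2.imwrite('pics/w24.png',cv2.resize(c,None,fx=2.5,fy=2.5,interpolation=cv2.INTER_CUBIC))
hsv=cv2.cvtColor(s['bgr'],cv2.COLOR_BGR2HSV)
b=(hsv[...,0]>8)&(hsv[...,0]<30)&(hsv[...,1]>110); b[:145]=0;b[215:]=0;b[:,:190]=0;b[:,370:]=0
for c,a,wh in blobs(b,15):
    p=ray(s,*c,.073); print(c,a,wh,p.round(4))
go([.6145,-.0422,.143])
E
```

```text
[ 0.54192478 -0.07397555  0.19250022] 0.02771040192417404 [-3.13957810e+00 -3.81925955e-04  1.51768968e+00] [-0.38754525 -0.27514277 -3.35114432]
[357.6 170.3] 102 [12 12] [ 0.6147 -0.0413  0.073 ]
[206.9 173.4] 90 [11 11] [ 0.4716 -0.0367  0.073 ]
t=33.50 shift(cm) [3.55 7.12 4.89]
```

View pics/w24.png

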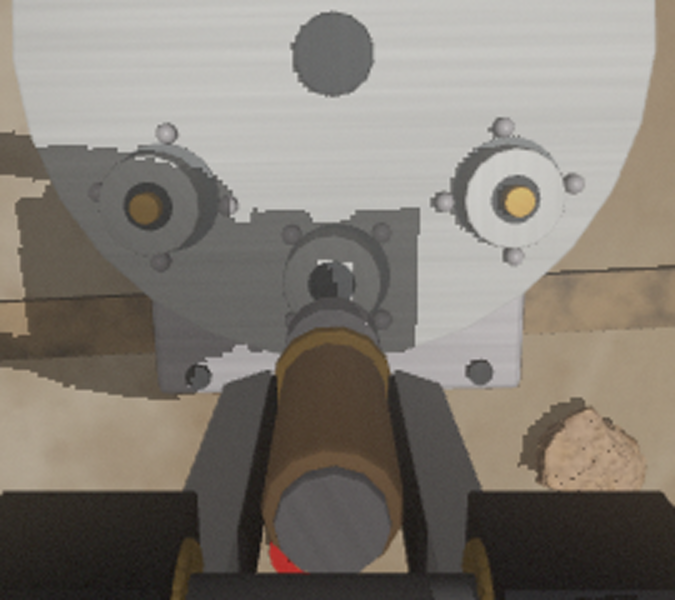

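>>> arm_command --plan '[1.77,3.57,0,0,0,0,1,1.77,3.57,0,0,0,0,1,0,0,2.5,0,0,0,1,0,0,1.8,0,0,0,1,0,0,0.5,0,0,0,1,0,0,0,0,0,0,1,0,0,0,0,0,0,1]'

```text
time: 34.38
tool_pos: [0.6159, -0.0429, 0.1473]
ee_rot: [3.139, 0.0, 1.517]
wrist_force: [-0.2, 0.3, -3.4]
width: 0.0277
```

```bash
cat > chk.py <<'E'
from h import *
import sys
x,y=float(sys.argv[1]),float(sys.argv[2])
T,o=pose(); t=T[:3,3]; print(t,o['width'],o['ee_rot'],o['wrist_force'])
s=snap('wrist'); im=s['bgr'].copy()
def circ(c,r,col):
    pts=np.array([proj(s,np.array(c)+[r*np.cos(a),r*np.sin(a),0]) for a in np.linspace(0,2*np.pi,40)]); cv2.polylines(im,[np.round(pts*8).astype(np.int32)],True,col,1,cv2.LINE_AA,3)
circ([x,y,.065],.02,(0,0,255)); circ([t[0],t[1],t[2]-.063],.015,(0,255,0)); circ([t[0],t[1],t[2]+.046],.014,(0,255,255))
c=im[140:330,180:390]; cv2.imwrite(f'pics/{sys.argv[3]}.png',cv2.resize(c,None,fx=3,fy=3,interpolation=cv2.INTER_CUBIC))
E
python3 chk.py .6148 -.042 w25
```

```text
[ 0.6159348  -0.04286471  0.14734117] 0.027721221588165812 [3.13927253e+00 3.16680905e-04 1.51734126e+00] [-0.17488993  0.30162653 -3.39535477]
```

View pics/w25.png

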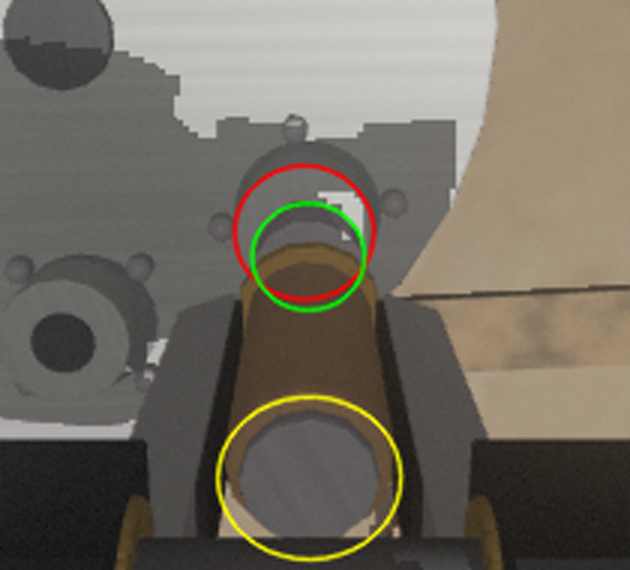

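>>> arm_command --plan '[0,-0.1,0.6,0,0,0,1,0,0,0.4,0,0,0,1,0,0,0.2,0,0,0,1,0,0,0.15,0,0,0,1,0,0,0.15,0,0,0,1,0,0,0.15,0,0,0,1,0,0,0.1,0,0,0,1,0,0,0,0,0,0,1]'

```text
time: 35.42
tool_pos: [0.6145, -0.0425, 0.1283]
ee_rot: [3.142, 0.0, 1.518]
wrist_force: [-2.8, 0.0, 4.1]
width: 0.0273
```

>>> arm_command --plan '[0,0,0.15,0,0,0,1,0,0,0.1,0,0,0,1,0,0,0,0,0,0,1]'

```text
time: 35.8
tool_pos: [0.6146, -0.0425, 0.128]
ee_rot: [3.14, 0.0, 1.518]
wrist_force: [-5.6, 0.9, 10.5]
width: 0.0277
```

Now one more small push, then lift and move to the third stud.

>>> arm_command --plan '[0,0,0.1,0,0,0,1,0,0,0,0,0,0,1]'

```text
time: 36.05
tool_pos: [0.6146, -0.0425, 0.1279]
ee_rot: [3.14, 0.0, 1.518]
wrist_force: [-6.6, 0.2, 13.7]
width: 0.0274
```

>>> arm_command --plan '[0,0,-0.4,0,0,0,1,0,0,-1.5,0,0,0,1,0,0,-3,0,0,0,1,0,0,-2,0,0,0,1,0,0,0,0,0,0,1,0,0,0,0,0,0,1]'

```text
time: 36.8
tool_pos: [0.6141, -0.0425, 0.1924]
ee_rot: [-3.139, -0.0, 1.518]
wrist_force: [-0.3, 0.3, -3.1]
width: 0.0277
```

```bash
python3 - <<'E'
from h import *
go([.4723,-.0375,.147])
E
python3 chk.py .6148 -.042 w26
```

```text
t=36.80 shift(cm) [ -0.26 -14.18   4.57]
[ 0.61413534 -0.04247786  0.19237947] 0.02774497771312903 [-3.13949432e+00 -1.44693173e-04  1.51762016e+00] [-0.32347211  0.25892033 -3.08513446]
```

View pics/w26.png

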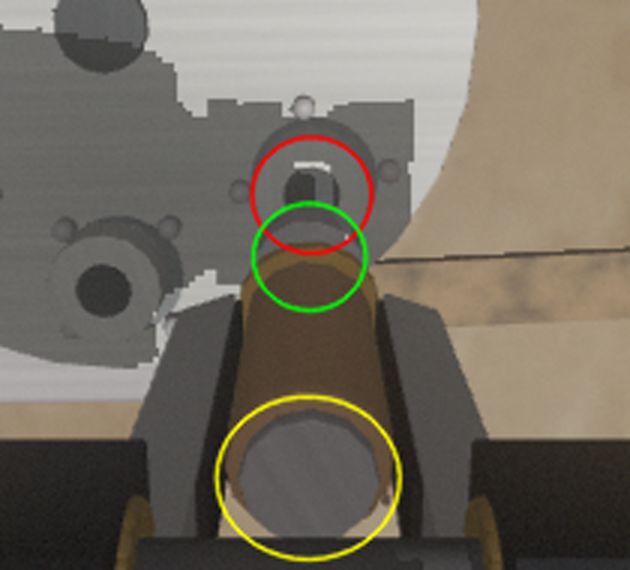

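>>> arm_command --plan '[-0.1,-4.75,0,0,0,0,1,-0.1,-4.75,0,0,0,0,1,-0.1,-4.75,0,0,0,0,1,0,0,2.5,0,0,0,1,0,0,1.8,0,0,0,1,0,0,0.4,0,0,0,1,0,0,0,0,0,0,1,0,0,0,0,0,0,1]'

```text
time: 37.85
tool_pos: [0.4729, -0.0381, 0.1476]
ee_rot: [3.14, 0.0, 1.518]
wrist_force: [-0.6, 0.2, -2.1]
width: 0.0277
```

```bash
python3 chk.py .472 -.037 w27
```

```text
[ 0.4728651  -0.03805764  0.147603  ] 0.027682038239984177 [3.14047967e+00 2.23173380e-04 1.51774771e+00] [-0.59885624  0.1515637  -2.14394765]
```

View pics/w27.png

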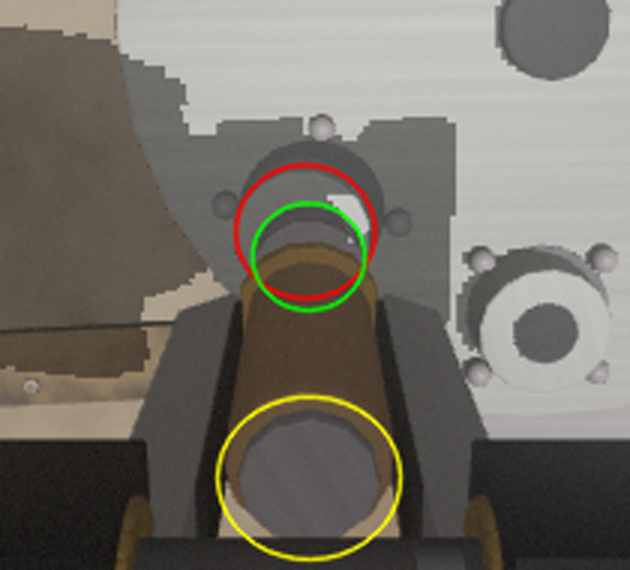

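>>> arm_command --plan '[0,0,0.6,0,0,0,1,0,0,0.4,0,0,0,1,0,0,0.2,0,0,0,1,0,0,0.15,0,0,0,1,0,0,0.15,0,0,0,1,0,0,0.15,0,0,0,1,0,0,0.15,0,0,0,1,0,0,0,0,0,0,1]'

```text
time: 38.9
tool_pos: [0.472, -0.0379, 0.1288]
ee_rot: [-3.141, 0.0, 1.518]
wrist_force: [-3.4, 0.2, 3.8]
width: 0.028
```

>>> arm_command --plan '[0,0,0.15,0,0,0,1,0,0,0.1,0,0,0,1,0,0,0,0,0,0,1]'

```text
time: 39.28
tool_pos: [0.4721, -0.038, 0.1279]
ee_rot: [3.141, 0.0, 1.518]
wrist_force: [-5.9, 1.4, 10.0]
width: 0.0278
```

>>> arm_command --plan '[0,0,0.1,0,0,0,1,0,0,0,0,0,0,1]'

```text
time: 39.52
tool_pos: [0.4722, -0.038, 0.1279]
ee_rot: [3.14, 0.0, 1.518]
wrist_force: [-6.2, 2.0, 13.8]
width: 0.0273
```

>>> arm_command --plan '[0,0,-0.4,0,0,0,1,0,0,-1.5,0,0,0,1,0,0,-3,0,0,0,1,0,0,-3.3,0,0,0,1,0,0,0,0,0,0,1,0,0,0,0,0,0,1]'

```text
time: 40.28
tool_pos: [0.4716, -0.0379, 0.2059]
ee_rot: [-3.14, -0.0, 1.518]
wrist_force: [-0.4, 0.2, -3.4]
width: 0.0278
```

```bash
python3 chk.py .472 -.037 w28; python3 - <<'E'
from h import *
go([.4505,.225,.205],87)
s=snap('scene'); c=s['bgr'][180:280,190:330]; cv2.imwrite('pics/s28.png',cv2.resize(c,None,fx=5,fy=5,interpolation=cv2.INTER_CUBIC))
E
```

```text
[ 0.47159561 -0.03785287  0.20587656] 0.027845109997577406 [-3.13952691e+00 -2.63989467e-04  1.51769366e+00] [-0.38633608  0.22241471 -3.40401657]
t=40.33 shift(cm) [26.13 -3.47  0.06] rotvec(deg) [-0.19 -0.02 -0.05]
```

View pics/w28.png

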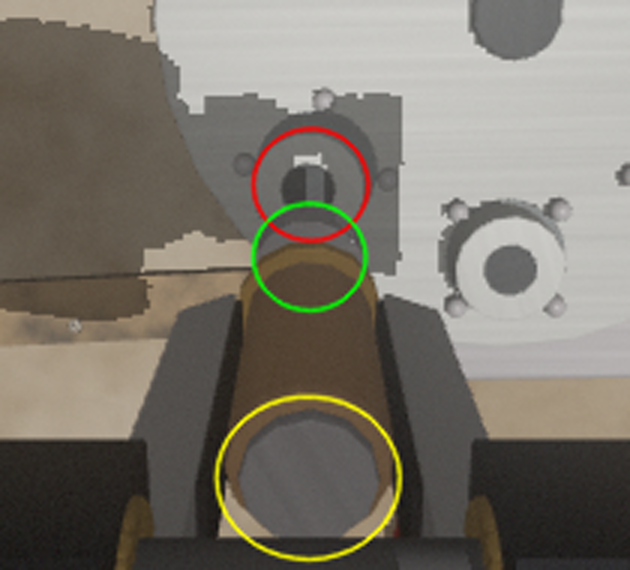

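View pics/s28.png

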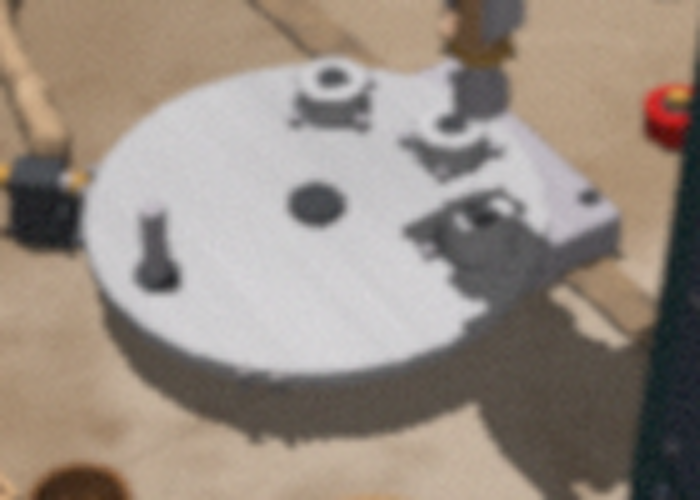

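>>> arm_command --plan '[5.2,-0.7,0,0,0,0,1,5.2,-0.7,0,0,0,0,1,5.2,-0.7,0,0,0,0,1,5.2,-0.7,0,0,0,0,1,3.5,-0.45,0,0,0,0,1,1.83,-0.22,0,0,0,0,1,0,0,0,0,0,0,1,0,0,0,0,0,0,1]'

```text
time: 41.38
tool_pos: [0.4514, 0.2236, 0.207]
ee_rot: [-3.141, 0.001, 1.516]
wrist_force: [0.6, 0.2, -3.0]
width: 0.0276
```

```bash
python3 - <<'E'
from h import *
T,o=pose(); print(T[:3,3],o['width'],o['ee_rot'],o['wrist_force'])
s=snap('wrist'); im=s['bgr'].copy()
def circ(c,r,col):
    pts=np.array([proj(s,np.array(c)+[r*np.cos(a),r*np.sin(a),0]) for a in np.linspace(0,2*np.pi,40)]); cv2.polylines(im,[np.round(pts*8).astype(np.int32)],True,col,1,cv2.LINE_AA,3)
circ([.4515,.2252,.03],.023,(0,0,255));circ([.4515,.2252,.004],.023,(255,0,0))
c=im[150:250,230:330]; cv2.imwrite('pics/w29.png',cv2.resize(c,None,fx=6,fy=6,interpolation=cv2.INTER_CUBIC))
go([.4515,.2252,.1],87)
E
```

```text
[0.45142887 0.22357562 0.20703905] 0.027588230649348386 [-3.14111330e+00  1.36733056e-03  1.51638621e+00] [ 0.64244049  0.18509843 -2.9600129 ]
t=41.42 shift(cm) [ 1.800e-01 -1.000e-02  1.072e+01] rotvec(deg) [-0.01  0.06 -0.15]
```

View pics/w29.png

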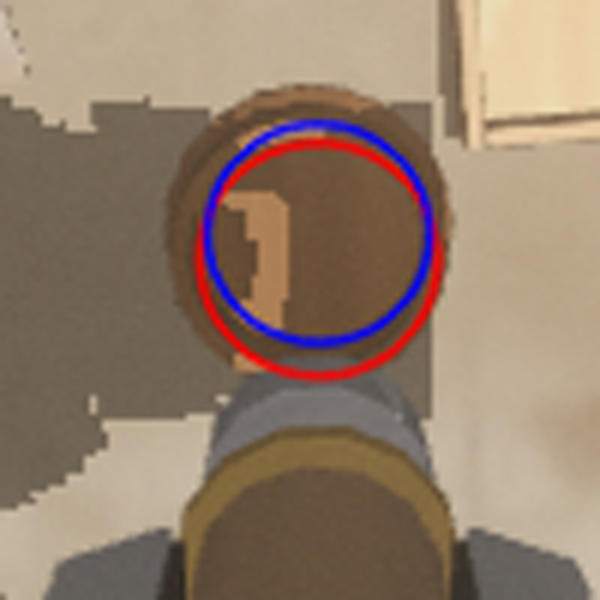

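>>> arm_command --plan '[0.3,-0.05,4,0,0,0,1,0,0,4,0,0,0,1,0,0,3,0,0,0,1,0,0,1.5,0,0,0,1,0,0,0.8,0,0,0,1,0,0,0.4,0,0,0,1,0,0,0,0,0,0,1,0,0,0,0,0,0,1]'

```text
time: 42.42
tool_pos: [0.4516, 0.2281, 0.0715]
ee_rot: [3.14, -0.001, 1.518]
wrist_force: [0.7, -0.8, -2.9]
width: 0.0278
```

>>> arm_command --plan '[0,0,0.2,0,0,0,1,0,0,0.15,0,0,0,1,0,0,0,0,0,0,1]'

```text
time: 42.8
tool_pos: [0.451, 0.2279, 0.067]
ee_rot: [3.141, -0.0, 1.518]
wrist_force: [0.1, 0.1, -1.9]
width: 0.0274
```

Almost in contact. A final half-millimetre, then release slowly.

>>> arm_command --plan '[0,0,0.07,0,0,0,1,0,0,0,0,0,0,1,0,0,0,0,0,0,0.6,0,0,0,0,0,0,0.4,0,0,0,0,0,0,0.3,0,0,0,0,0,0,0.3]'

```text
time: 43.55
tool_pos: [0.451, 0.2278, 0.0662]
ee_rot: [3.142, 0.0, 1.518]
wrist_force: [-0.1, 0.2, 0.9]
width: 0.0641
```

>>> arm_command --plan '[0,0,-3,0,0,0,0.3,0,0,-5,0,0,0,0.3,0,0,-5,0,0,0,0.3,0,0,0,0,0,0,0.3,0,0,0,0,0,0,0.3]'

```text
time: 44.18
tool_pos: [0.4506, 0.2277, 0.1956]
ee_rot: [-3.141, 0.0, 1.518]
wrist_force: [-0.3, 0.3, -0.1]
width: 0.0656
```

```bash
python3 - <<'E'
from h import *
T,o=pose(); print(T[:3,3],o['width'],o['wrist_force'],o['ee_rot'])
s=snap('wrist','w30'); c=s['bgr'][130:260,210:350]; cv2.imwrite('pics/w30c.png',cv2.resize(c,None,fx=5,fy=5,interpolation=cv2.INTER_CUBIC))
E
```

```text
[0.45064559 0.2277365  0.19559494] 0.0655904572264138 [-0.34325335  0.29810467 -0.05428658] [-3.14088174e+00  4.03477867e-04  1.51767165e+00]
```

View pics/w30c.png

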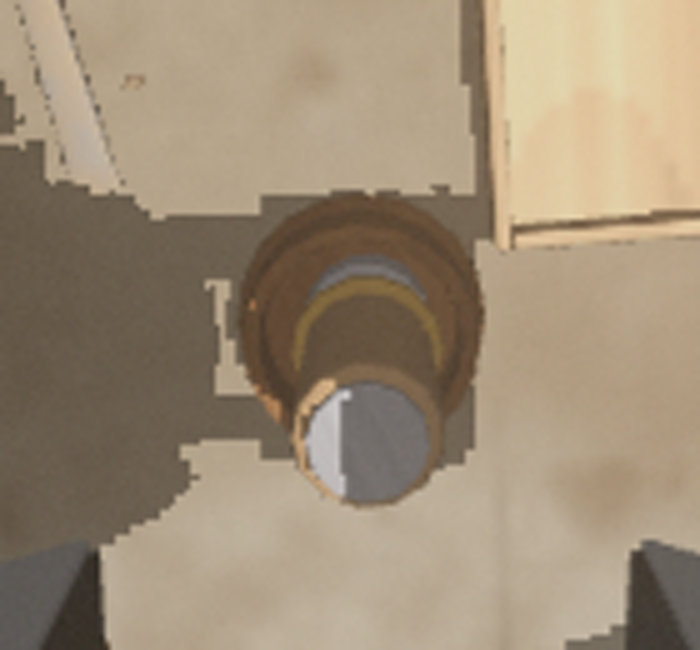

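View pics/w30.png

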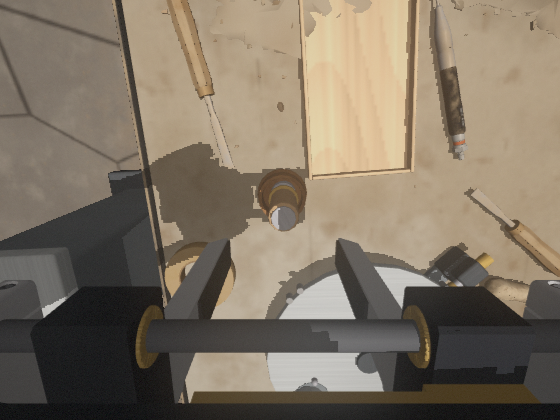

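```bash
python3 - <<'E'
from h import *
s=snap('wrist'); print([ray(s,*p,.018).round(4) for p in[(308,179),(413,172),(300,3),(418,3)]])
go([.5425,-.0735,.15],87)
E
```

```text
[array([0.4797, 0.2443, 0.018 ]), array([0.5989, 0.246 , 0.018 ]), array([0.4773, 0.4207, 0.018 ]), array([0.594 , 0.4145, 0.018 ])]
t=44.27 shift(cm) [-29.56  10.85   4.42] rotvec(deg) [-0.2   0.09 -0.04]
```

>>> arm_command --plan '[-5.9,2.15,0,0,0,0,0.3,-5.9,2.15,0.5,0,0,0,0.3,-5.9,2.15,1,0,0,0,0.3,-5.9,2.15,1,0,0,0,0.3,-5.9,2.15,1,0,0,0,0.3,0,0,1,0,0,0,0.3,0,0,0,0,0,0,0.3,0,0,0,0,0,0,0.3]'

```text
time: 45.28
tool_pos: [0.5411, -0.0671, 0.1516]
ee_rot: [-3.141, -0.0, 1.52]
wrist_force: [0.4, -0.7, -0.1]
width: 0.0661
```

```bash
python3 - <<'E'
from h import *
T,o=pose(); print(T[:3,3],o['width'],o['wrist_force'],o['ee_rot'])
s=snap('wrist','w31'); print('tcp below', proj(s,[*T[:2,3],.065]))
E
```

```text
[ 0.54106367 -0.0671322   0.1515531 ] 0.06609032659120476 [ 0.42573756 -0.7053215  -0.09410834] [-3.14082434e+00 -4.59168446e-04  1.51960726e+00]
tcp below [282.58751954 217.07898743]
```

View pics/w31.png

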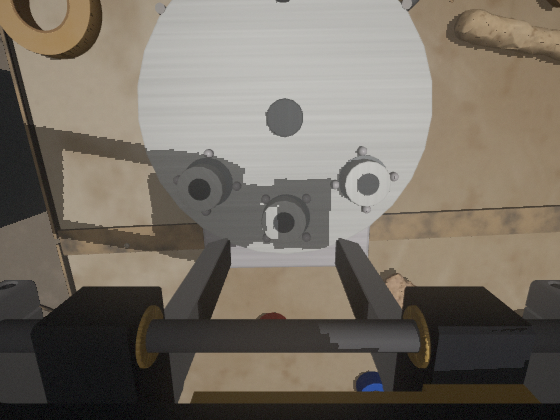

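```bash
python3 - <<'E'
from h import *
s=snap('wrist'); T,o=pose()
p=ray(s,284,222.3,.065); print(p, ray(s,200,188.5,.065), ray(s,367.5,184,.065)); go([*p[:2],.056],88)
E
```

```text
[ 0.54240646 -0.07213145  0.065     ] [ 0.47214191 -0.03821428  0.065     ] [ 0.61517227 -0.04157759  0.065     ]
t=45.38 shift(cm) [-0.49  0.11  9.64] rotvec(deg) [ 0.05  0.   -0.91]
```

>>> arm_command --plan '[-0.53,0.12,3,0,0,0,0.4,0,0,3,0,0,0,0.4,0,0,2.3,0,0,0,0.4,0,0,1.2,0,0,0,0.4,0,0,0,0,0,0,0.4,0,0,0,0,0,0,1,0,0,0,0,0,0,1,0,0,0,0,0,0,1]'

```text
time: 46.38
tool_pos: [0.5429, -0.0741, 0.0582]
ee_rot: [3.14, 0.0, 1.518]
wrist_force: [-1.8, 0.9, 3.4]
width: 0.0392
```

>>> arm_command --plan '[0,0,0,0,0,0,1,0,0,-0.5,0,0,0,1,0,0,-4,0,0,0,1,0,0,-5,0,0,0,1,0,0,0,0,0,0,1,0,0,0,0,0,0,1]'

```text
time: 47.12
tool_pos: [0.5418, -0.0739, 0.1505]
ee_rot: [-3.14, -0.0, 1.518]
wrist_force: [0.2, -0.5, -2.2]
width: 0.0391
```

```bash
python3 - <<'E'
from h import *
T,o=pose(); print(T[:3,3],o['width'],o['wrist_force'])
s=snap('wrist','w32'); go([.537,.395,.13],88)
E
```

```text
[ 0.54178515 -0.07385879  0.15053028] 0.03908676047839751 [ 0.24469948 -0.48943628 -2.16625434]
t=47.17 shift(cm) [46.78 -2.9   1.99] rotvec(deg) [-0.21 -0.03 -1.05]
```

View pics/w32.png

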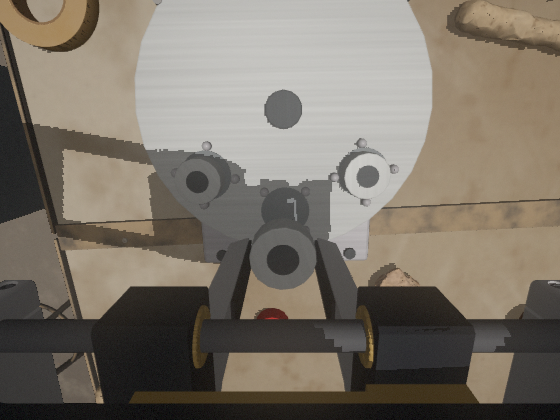

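>>> arm_command --plan '[5.9,-0.36,0,0,0,0,1,5.9,-0.36,0,0,0,0,1,5.9,-0.36,0,0,0,0,1,5.9,-0.36,0,0,0,0,1,5.9,-0.36,0,0,0,0,1,5.9,-0.36,0,0,0,0,1,5.9,-0.36,0,0,0,0,1,5.9,-0.36,0,0,0,0,1]'

```text
time: 48.18
tool_pos: [0.5374, 0.4001, 0.1485]
ee_rot: [-3.138, 0.003, 1.518]
wrist_force: [1.6, -0.1, -1.1]
width: 0.0391
```

>>> arm_command --plan '[0.5,0,0,0,0,0,1,0,0,0,0,0,0,1,0,0,0,0,0,0,1]'

```text
time: 48.55
tool_pos: [0.539, 0.4022, 0.1509]
ee_rot: [-3.14, 0.002, 1.516]
wrist_force: [0.7, -1.0, -1.0]
width: 0.0392
```

```bash
python3 - <<'E'
from h import *
T,o=pose(); print(T[:3,3],o['width'],o['wrist_force'])
s=snap('wrist','w33'); go([.537,.405,.016],88)
E
```

```text
[0.5390225  0.4021914  0.15087551] 0.03921039490043288 [ 0.68760677 -1.00882005 -0.97761912]
t=48.60 shift(cm) [ 0.28 -0.23 13.54] rotvec(deg) [-0.03  0.06 -1.16]
```

View pics/w33.png

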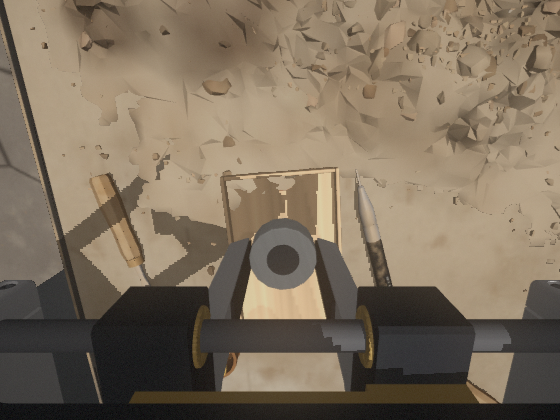

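```bash
python3 - <<'E'
from h import *
s=snap('wrist'); T,o=pose()
print([ray(s,*p,.018).round(4) for p in[(223,177),(338,169),(237,240)]],T[:3,3])
E
```

```text
[array([0.4813, 0.433 , 0.018 ]), array([0.5961, 0.4347, 0.018 ]), array([0.489 , 0.3654, 0.018 ])] [0.53935882 0.40230063 0.15180455]
```

>>> arm_command --plan '[-0.2,0,4,0,0,0,1,0,0,4,0,0,0,1,0,0,3,0,0,0,1,0,0,1.5,0,0,0,1,0,0,0.7,0,0,0,1,0,0,0,0,0,0,1,0,0,0,0,0,0,1]'

```text
time: 49.52
tool_pos: [0.5398, 0.4025, 0.0216]
ee_rot: [3.139, -0.002, 1.518]
wrist_force: [-0.0, 0.3, -0.9]
width: 0.0393
```

>>> arm_command --plan '[0,0,0.25,0,0,0,1,0,0,0.2,0,0,0,1,0,0,0,0,0,0,1]'

```text
time: 49.9
tool_pos: [0.5394, 0.4023, 0.0172]
ee_rot: [3.14, -0.001, 1.518]
wrist_force: [-1.4, -1.4, 6.2]
width: 0.0393
```

Contact with the tray floor. Release and rise.

>>> arm_command --plan '[0,0,0,0,0,0,0.6,0,0,0,0,0,0,0.4,0,0,0,0,0,0,0.4,0,0,-3,0,0,0,0.4,0,0,-5,0,0,0,0.4,0,0,-5,0,0,0,0.3,0,0,0,0,0,0,0.3]'

```text
time: 50.78
tool_pos: [0.5414, 0.4036, 0.1516]
ee_rot: [3.132, -0.007, 1.518]
wrist_force: [0.3, 0.5, -0.4]
width: 0.0656
```

```bash
python3 - <<'E'
from h import *
T,o=pose(); print(T[:3,3],o['width'],o['wrist_force'])
s=snap('wrist','w34'); go([.615,-.042,.15],49.3)
s=snap('top');c=s['bgr'][150:250,200:330]; cv2.imwrite('pics/t34.png',cv2.resize(c,None,fx=5,fy=5,interpolation=cv2.INTER_CUBIC))
E
```

```text
[0.54141686 0.40355963 0.15161182] 0.0656443529482155 [ 0.28889802  0.4555078  -0.42190597]
t=50.83 shift(cm) [-44.     9.85  -0.3 ] rotvec(deg) [ 0.19 -0.25 37.66]
```

View pics/w34.png

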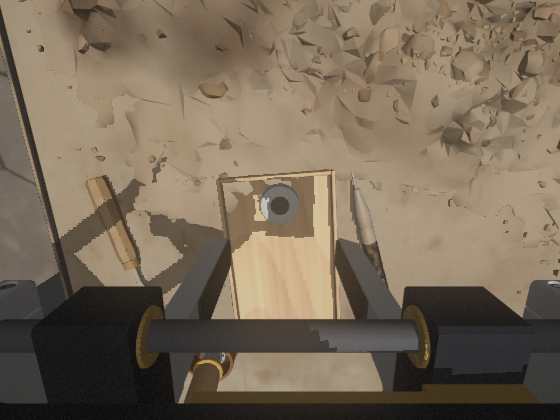

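View pics/t34.png

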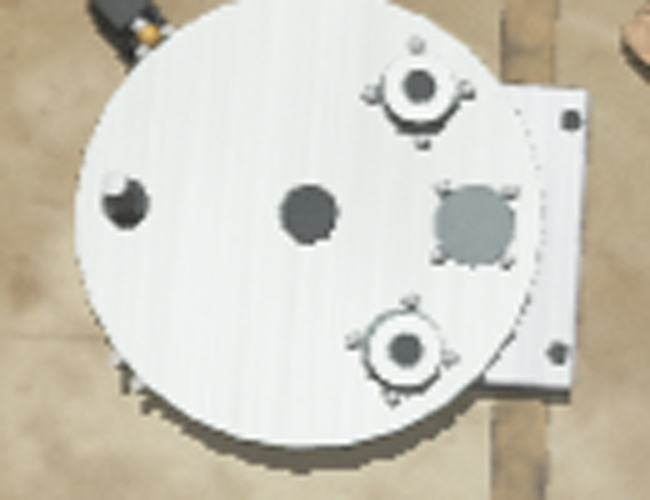

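>>> arm_command --plan '[-5.5,1.23,0,0,0,0,0.3,-5.5,1.23,0,0,0,0,0.3,-5.5,1.23,0,0,0,0,0.3,-5.5,1.23,0,0,0,0,0.3,-5.5,1.23,0,0,0,0,0.3,-5.5,1.23,0,0,0,0,0.3,-5.5,1.23,0,0,0,0,0.3,-5.5,1.23,0,0,0,0,0.3]'

```text
time: 51.88
tool_pos: [0.6123, -0.0443, 0.1418]
ee_rot: [-3.136, -0.001, 1.518]
wrist_force: [0.8, -0.3, -0.1]
width: 0.0657
```

>>> arm_command --plan '[0,0,0,0,0,9.4,0.3,0,0,0,0,0,9.4,0.3,0,0,0,0,0,9.4,0.3,0,0,0,0,0,9.4,0.3,0,0,0,0,0,0,0.3,0,0,0,0,0,0,0.3]'

```text
time: 52.62
tool_pos: [0.6129, -0.0426, 0.1435]
ee_rot: [-3.139, 0.002, 0.864]
wrist_force: [-0.3, -0.4, -0.1]
width: 0.0659
```

```bash
python3 - <<'E'
from h import *
T,o=pose(); print(T[:3,3],o['width'],o['ee_rot'])
s=snap('wrist','w35'); print('tcp below', proj(s,[*T[:2,3],.065]), 'exp',proj(s,[.615,-.042,.065])); go([.615,-.042,.057],49.3)
E
```

```text
[ 0.61294292 -0.04258993  0.14349731] 0.06586688140077473 [-3.13904323e+00  1.65295010e-03  8.63688146e-01]
tcp below [283.2635352  219.47970832] exp [284.65642414 217.47023575]
t=52.67 shift(cm) [0.18 0.12 8.7 ] rotvec(deg) [-0.1   0.07  0.16]
```

View pics/w35.png

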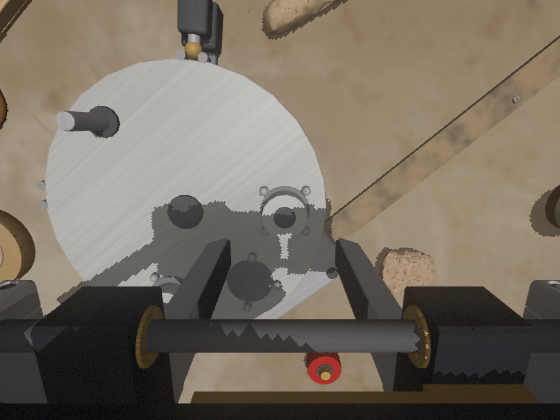

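>>> arm_command --plan '[0.18,0.08,3,0,0,0,0.35,0,0,2.5,0,0,0,0.35,0,0,2,0,0,0,0.35,0,0,1.1,0,0,0,0.35,0,0,0,0,0,0,0.35,0,0,0,0,0,0,1,0,0,0,0,0,0,1,0,0,0,0,0,0,1]'

```text
time: 53.68
tool_pos: [0.6161, -0.0419, 0.0604]
ee_rot: [3.14, -0.001, 0.862]
wrist_force: [-1.1, 0.8, 2.5]
width: 0.0395
```

>>> arm_command --plan '[0,0,0,0,0,0,1,0,0,-0.5,0,0,0,1,0,0,-4,0,0,0,1,0,0,-5,0,0,0,1,0,0,0,0,0,-9.6,1,0,0,0,0,0,-9.6,1,0,0,0,0,0,-9.6,1,0,0,0,0,0,-9.6,1]'

```text
time: 54.68
tool_pos: [0.6152, -0.0419, 0.1538]
ee_rot: [-3.141, 0.0, 1.537]
wrist_force: [-1.0, -0.2, -1.0]
width: 0.0389
```

```bash
python3 - <<'E'
from h import *
T,o=pose(); print(T[:3,3],o['width'],o['ee_rot'])
go([.539,.353,.15],88)
E
```

```text
[ 0.61520251 -0.04186907  0.15383654] 0.038879770757441964 [-3.14057585e+00  6.46988041e-05  1.53716575e+00]
t=54.67 shift(cm) [39.21 -8.94  0.39] rotvec(deg) [-0.06  0.    0.07]
```

>>> arm_command --plan '[5.6,-1.28,0,0,0,0,1,5.6,-1.28,0,0,0,0,1,5.6,-1.28,0,0,0,0,1,5.6,-1.28,0,0,0,0,1,5.6,-1.28,0,0,0,0,1,5.6,-1.28,0,0,0,0,1,5.6,-1.28,0,0,0,0,1,0,0,0,0,0,0,1]'

```text
time: 55.68
tool_pos: [0.5394, 0.3572, 0.1533]
ee_rot: [-3.14, -0.0, 1.538]
wrist_force: [0.3, -0.4, -1.3]
width: 0.0392
```

>>> arm_command --plan '[0,0,0,0,0,0,1,0,0,0,0,0,0,1]'

```text
time: 55.92
tool_pos: [0.5418, 0.3518, 0.1542]
ee_rot: [-3.141, 0.001, 1.53]
wrist_force: [1.0, -0.2, -0.0]
width: 0.0392
```

```bash
python3 - <<'E'
from h import *
T,o=pose(); print(T[:3,3],o['width'],o['ee_rot'])
s=snap('wrist','w36'); go([.539,.353,.018],88); p=ray(s,279,204,.024); print()
E
```

```text
[0.54183984 0.35180143 0.15416282] 0.03922394128335237 [-3.14146173e+00  7.35973447e-04  1.52963689e+00]
t=55.98 shift(cm) [ 0.12 -0.29 13.63] rotvec(deg) [-0.    0.03 -0.37]
```

View pics/w36.png

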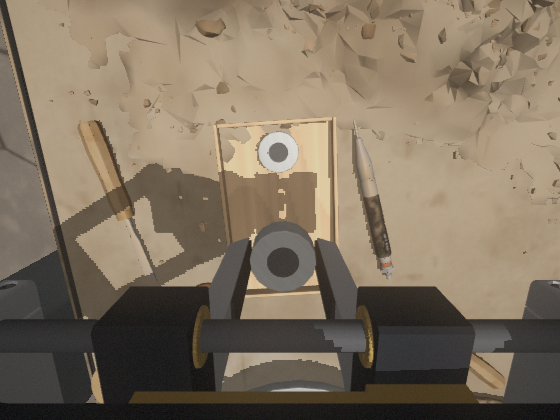

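>>> arm_command --plan '[0,-0.25,4,0,0,0,1,0,0,4,0,0,0,1,0,0,3,0,0,0,1,0,0,1.5,0,0,0,1,0,0,0.5,0,0,0,1,0,0,0.2,0,0,0,1,0,0,0.2,0,0,0,1,0,0,0,0,0,0,1]'

```text
time: 56.98
tool_pos: [0.5393, 0.3537, 0.0211]
ee_rot: [3.14, -0.001, 1.532]
wrist_force: [0.0, 1.2, -1.0]
width: 0.0392
```

>>> arm_command --plan '[0,0,0.2,0,0,0,1,0,0,0.1,0,0,0,1,0,0,0,0,0,0,1]'

```text
time: 57.35
tool_pos: [0.5394, 0.3538, 0.0194]
ee_rot: [3.14, -0.001, 1.532]
wrist_force: [-2.4, -0.6, 5.2]
width: 0.039
```

>>> arm_command --plan '[0,0,0,0,0,0,0.6,0,0,0,0,0,0,0.4,0,0,0,0,0,0,0.4,0,0,-3,0,0,0,0.4,0,0,-5,0,0,0,0.4,0,0,-5,0,0,0,0.3,0,0,0,0,0,0,0.3]'

```text
time: 58.22
tool_pos: [0.5415, 0.355, 0.1536]
ee_rot: [3.132, -0.006, 1.532]
wrist_force: [0.1, -0.3, 0.3]
width: 0.0657
```

```bash
python3 - <<'E'
from h import *
T,o=pose(); print(T[:3,3],o['width'],o['wrist_force'])
s=snap('wrist','w37'); go([.4723,-.0378,.15],125.7)
E
```

```text
[0.54154231 0.35495253 0.15364388] 0.06572251044938737 [ 0.12898553 -0.30064556  0.27522622]
t=58.27 shift(cm) [-39.43  -5.24  -0.13] rotvec(deg) [  0.32  -0.06 -37.94]
```

View pics/w37.png

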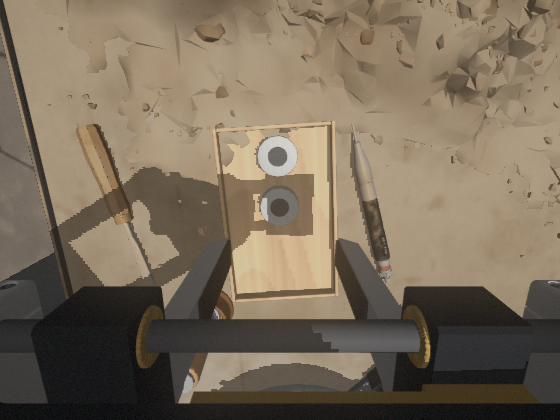

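>>> arm_command --plan '[-5.63,-0.75,0,0,0,0,0.3,-5.63,-0.75,0,0,0,0,0.3,-5.63,-0.75,0,0,0,0,0.3,-5.63,-0.75,0,0,0,0,0.3,-5.63,-0.75,0,0,0,0,0.3,-5.63,-0.75,0,0,0,0,0.3,-5.63,-0.75,0,0,0,0,0.3,0,0,0,0,0,-9.5,0.3]'

```text
time: 59.28
tool_pos: [0.4689, -0.0417, 0.1448]
ee_rot: [-3.137, -0.0, 1.696]
wrist_force: [-0.2, 1.4, -0.2]
width: 0.0658
```

>>> arm_command --plan '[0,0,0,0,0,-9.5,0.3,0,0,0,0,0,-9.5,0.3,0,0,0,0,0,-9.5,0.3,0,0,0,0,0,0,0.3,0,0,0,0,0,0,0.3]'

```text
time: 59.9
tool_pos: [0.4703, -0.0382, 0.146]
ee_rot: [-3.14, -0.002, 2.193]
wrist_force: [-0.5, -0.4, -0.1]
width: 0.0654
```

```bash
python3 - <<'E'
from h import *
T,o=pose(); print(T[:3,3],o['width'],o['ee_rot'])
s=snap('wrist','w38'); print('tcp below', proj(s,[*T[:2,3],.065]), 'exp',proj(s,[.4723,-.0378,.065])); go([.4723,-.0378,.057],125.7)
E
```

```text
[ 0.47027584 -0.03815571  0.1459946 ] 0.06540789205219431 [-3.13988378e+00 -1.67333415e-03  2.19261098e+00]
tcp below [282.17963671 218.8131875 ] exp [284.33692474 219.80632115]
t=59.95 shift(cm) [-0.08  0.18  8.94] rotvec(deg) [-0.07 -0.07 -0.05]
```

View pics/w38.png

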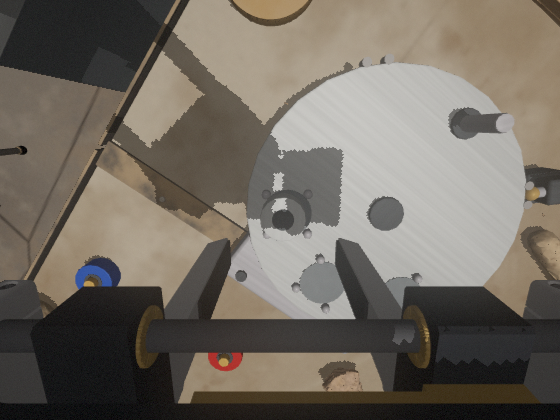

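>>> arm_command --plan '[-0.03,0.1,3,0,0,0,0.35,0,0,2.7,0,0,0,0.35,0,0,2,0,0,0,0.35,0,0,1.2,0,0,0,0.35,0,0,0,0,0,0,0.35,0,0,0,0,0,0,1,0,0,0,0,0,0,1,0,0,0,0,0,0,1]'

```text
time: 60.95
tool_pos: [0.4723, -0.0383, 0.0593]
ee_rot: [3.141, 0.002, 2.195]
wrist_force: [-0.2, -0.9, 2.5]
width: 0.0395
```

>>> arm_command --plan '[0,0,0,0,0,0,1,0,0,-0.5,0,0,0,1,0,0,-4,0,0,0,1,0,0,-5,0,0,0,1,0,0,0,0,0,9.5,1,0,0,0,0,0,9.5,1,0,0,0,0,0,9.5,1,0,0,0,0,0,9.5,1]'

```text
time: 61.95
tool_pos: [0.4717, -0.0377, 0.1529]
ee_rot: [-3.141, -0.001, 1.526]
wrist_force: [-0.0, -0.1, -1.6]
width: 0.0393
```

```bash
python3 - <<'E'
from h import *
T,o=pose(); print(T[:3,3],o['width'],o['ee_rot'])
go([.54,.303,.155],88)
E
```

```text
[ 0.47171305 -0.0376842   0.1529104 ] 0.03932247269929461 [-3.14094409e+00 -5.20735733e-04  1.52630798e+00]
t=61.95 shift(cm) [34.34  5.31 -0.19] rotvec(deg) [-0.04 -0.03 -0.55]
```

>>> arm_command --plan '[5.72,0.89,0,0,0,0,1,5.72,0.89,0,0,0,0,1,5.72,0.89,0,0,0,0,1,5.72,0.89,0,0,0,0,1,5.72,0.89,0,0,0,0,1,5.72,0.89,0,0,0,0,1,0,0,0,0,0,0,1,0,0,0,0,0,0,1]'

```text
time: 62.95
tool_pos: [0.5383, 0.3026, 0.1525]
ee_rot: [-3.14, 0.001, 1.532]
wrist_force: [-0.5, 0.1, -0.7]
width: 0.0391
```

```bash
python3 - <<'E'
from h import *
T,o=pose(); print(T[:3,3],o['width'],o['ee_rot'])
s=snap('wrist','w39'); go([.54,.303,.018],88)
E
```

```text
[0.53829945 0.30260697 0.15245519] 0.03911378338303197 [-3.14020547e+00  1.26948421e-03  1.53217028e+00]
t=63.00 shift(cm) [ 0.12  0.16 13.49] rotvec(deg) [-0.05  0.05 -0.28]
```

View pics/w39.png

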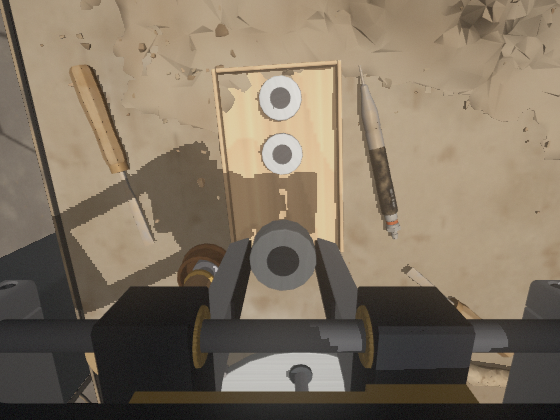

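>>> arm_command --plan '[0.15,0.2,4,0,0,0,1,0,0,4,0,0,0,1,0,0,3,0,0,0,1,0,0,1.5,0,0,0,1,0,0,0.4,0,0,0,1,0,0,0.2,0,0,0,1,0,0,0.2,0,0,0,1,0,0,0,0,0,0,1]'

```text
time: 64.0
tool_pos: [0.5412, 0.3045, 0.0211]
ee_rot: [3.14, -0.0, 1.532]
wrist_force: [0.0, -0.3, -1.5]
width: 0.0394
```

>>> arm_command --plan '[0,0,0.15,0,0,0,1,0,0,0,0,0,0,1]'

```text
time: 64.25
tool_pos: [0.5407, 0.3043, 0.0187]
ee_rot: [-3.141, 0.0, 1.532]
wrist_force: [0.5, 0.8, -1.7]
width: 0.0392
```

>>> arm_command --plan '[0,0,0.15,0,0,0,1,0,0,0.05,0,0,0,1,0,0,0,0,0,0,1]'

```text
time: 64.62
tool_pos: [0.5409, 0.3045, 0.0183]
ee_rot: [3.141, -0.0, 1.532]
wrist_force: [-2.5, -0.5, 4.2]
width: 0.0391
```

>>> arm_command --plan '[0,0,0,0,0,0,0.6,0,0,0,0,0,0,0.4,0,0,0,0,0,0,0.4,0,0,-3,0,0,0,0.4,0,0,-5,0,0,0,0.4,0,0,-5,0,0,0,0.4,0,0,-3,0,0,0,0.4,0,0,0,0,0,0,0.4]'

```text
time: 65.62
tool_pos: [0.5424, 0.3051, 0.1801]
ee_rot: [3.135, -0.003, 1.532]
wrist_force: [0.5, 0.2, 0.7]
width: 0.0565
```

```bash
python3 - <<'E'
from h import *
T,o=pose(); print(T[:3,3],o['width'],o['wrist_force'],o['ee_rot'])
s=snap('wrist','w40'); go([.5503,.1168,.185],87)
E
```

```text
[0.54242282 0.30506062 0.18014832] 0.05653541723535685 [0.52909415 0.20435162 0.72924749] [ 3.13530857e+00 -3.05227862e-03  1.53163058e+00]
t=65.67 shift(cm) [-18.72   1.64  -0.79] rotvec(deg) [ 0.1  -0.04  0.76]
```

View pics/w40.png

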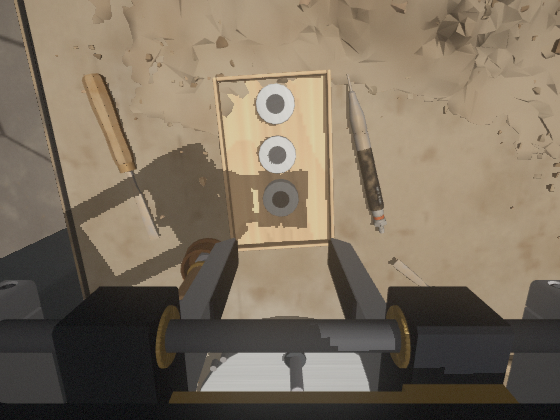

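>>> arm_command --plan '[-4.68,0.4,0,0,0,0,0.5,-4.68,0.4,0,0,0,0,0.5,-4.68,0.4,0,0,0,0,0.5,-4.68,0.4,0,0,0,0,0.5,0,0,0,0,0,0,0.5,0,0,0,0,0,0,0.5]'

```text
time: 66.42
tool_pos: [0.5486, 0.117, 0.1746]
ee_rot: [-3.138, -0.0, 1.531]
wrist_force: [-0.4, 0.2, -0.4]
width: 0.0471
```

```bash
python3 - <<'E'
from h import *
T,o=pose(); print(T[:3,3],o['width'],o['wrist_force'],o['ee_rot'])
s=snap('wrist','w41'); print(proj(s,[.5503,.1165,.095])); go([.5503,.1168,.068],88)
E
```

```text
[0.5485554  0.11697473 0.17462899] 0.04713569043601051 [-0.43472531  0.21976047 -0.37643299] [-3.13797287e+00 -1.70380879e-04  1.53142917e+00]
[284.90034822 219.82536736]
t=66.47 shift(cm) [-0.07  0.19 10.71] rotvec(deg) [-0.16 -0.01 -0.19]
```

View pics/w41.png

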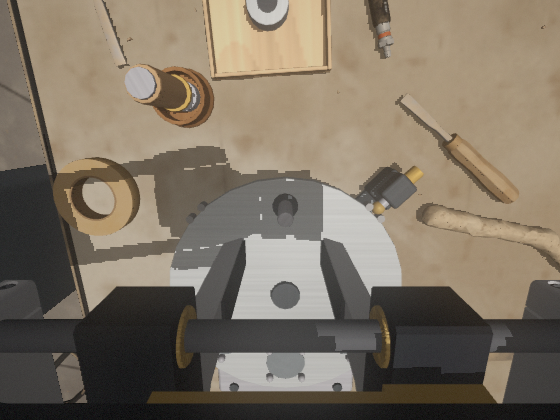

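>>> arm_command --plan '[0,0.2,4,0,0,0,0.5,0,0,3.5,0,0,0,0.5,0,0,2,0,0,0,0.5,0,0,1.1,0,0,0,0.5,0,0,0,0,0,0,1,0,0,0,0,0,0,1,0,0,0,0,0,0,1,0,0,0,0,0,0,1]'

```text
time: 67.47
tool_pos: [0.5505, 0.1167, 0.0719]
ee_rot: [-3.14, -0.0, 1.532]
wrist_force: [-4.7, -0.1, 4.9]
width: 0.0135
```

>>> arm_command --plan '[-0.01,0.35,0,0,0,2,1,-0.02,0.5,0,0,0,3,1,-0.02,0.5,0,0,0,3,1,-0.02,0.5,0,0,0,3,1,0,0,0,0,0,0,1]'

```text
time: 68.1
tool_pos: [0.5697, 0.1139, 0.0718]
ee_rot: [3.141, -0.0, 1.339]
wrist_force: [-2.4, 1.0, 4.4]
width: 0.0132
```

```bash
cat > ang.py <<'E'
from h import *
T,o=pose(); print(T[:3,3],o['width'],o['wrist_force'],np.degrees(o['ee_rot']))
d=T[:2,3]-[.5465,.0157]; print(np.linalg.norm(d),np.degrees(np.arctan2(d[1],d[0])))
E
python3 ang.py
```

```text
[0.56970748 0.11394607 0.07181029] 0.013246483685852609 [-2.37034093  1.02404543  4.44257523] [ 1.79949133e+02 -2.51876617e-02  7.67422897e+01]
0.10094987449280994 76.70934054407219
```

>>> arm_command --plan '[-0.03,0.78,0,0,0,4.5,1,-0.03,0.78,0,0,0,4.5,1,-0.03,0.78,0,0,0,4.5,1,-0.03,0.78,0,0,0,4.5,1,-0.03,0.78,0,0,0,4.5,1,-0.03,0.78,0,0,0,4.5,1,-0.03,0.78,0,0,0,4.5,1,-0.03,0.78,0,0,0,4.5,1]'

```text
time: 69.1
tool_pos: [0.6228, 0.082, 0.0718]
ee_rot: [-3.141, -0.001, 0.709]
wrist_force: [-3.3, -0.4, 5.5]
width: 0.0134
```

```bash
python3 ang.py
```

```text
[0.62277058 0.08196763 0.07181065] 0.013350193346155139 [-3.32449815 -0.41401949  5.51135588] [-1.79993371e+02 -5.79867277e-02  4.06080473e+01]
0.10103762147407551 40.98571581216236
```

>>> arm_command --plan '[-0.03,0.78,0,0,0,4.5,1,-0.03,0.78,0,0,0,4.5,1,-0.03,0.78,0,0,0,4.5,1,-0.03,0.78,0,0,0,4.5,1,-0.03,0.78,0,0,0,4.5,1,-0.03,0.78,0,0,0,4.5,1,-0.03,0.78,0,0,0,4.5,1,0,0,0,0,0,0,1]'

```text
time: 70.1
tool_pos: [0.6461, 0.0328, 0.0718]
ee_rot: [-3.141, -0.002, 0.162]
wrist_force: [-1.5, 0.5, 5.6]
width: 0.0134
```

```bash
python3 ang.py
```

```text
[0.64606683 0.03281094 0.0718134 ] 0.013384449735247219 [-1.49711548  0.50879473  5.6133861 ] [-1.79986804e+02 -1.30331728e-01  9.25894697e+00]
0.10102641632915184 9.75124428462222
```

Now slow steps through the plunger: 11.5° remain, at 2.5 mm per row.

>>> arm_command --plan '[0,0.25,0,0,0,1.5,1,0,0.25,0,0,0,1.5,1,-0.01,0.25,0,0,0,1.5,1,-0.01,0.25,0,0,0,1.5,1,0,0,0,0,0,0,1]'

```text
time: 70.72
tool_pos: [0.647, 0.0259, 0.0718]
ee_rot: [-3.137, -0.003, 0.059]
wrist_force: [-1.1, 6.4, 5.3]
width: 0.0132
```

```bash
python3 ang.py
```

```text
[0.64697082 0.02591784 0.07180487] 0.013238854936555779 [-1.09531165  6.36423468  5.33891621] [-1.79752100e+02 -1.57114586e-01  3.36759085e+00]
0.10098905840434319 5.806990851870681
```

>>> arm_command --plan '[0,0.2,0,0,0,1,1,0,0.2,0,0,0,1,1,0,0,0,0,0,0,1]'

```text
time: 71.1
tool_pos: [0.647, 0.0256, 0.0718]
ee_rot: [-3.131, -0.002, 0.026]
wrist_force: [-0.8, 13.7, 6.2]
width: 0.0135
```

```bash
python3 ang.py
```

```text
[0.64698398 0.02559924 0.07178392] 0.013526202972398533 [-0.75994972 13.73119072  6.18885762] [-1.79414637e+02 -1.42338342e-01  1.50645051e+00]
0.10097041850276108 5.62637183598929
```

>>> arm_command --plan '[0,0.2,0,0,0,0,1,0,0.2,0,0,0,0,1,0,0,0,0,0,0,1,0,0,0,0,0,0,1]'

```text
time: 71.6
tool_pos: [0.6469, 0.0254, 0.0718]
ee_rot: [-3.125, -0.003, 0.028]
wrist_force: [-2.3, 20.7, 5.4]
width: 0.0136
```

```bash
python3 ang.py
```

```text
[0.64694973 0.02543463 0.07179384] 0.013569577610453753 [-2.33911993 20.70551365  5.37298115] [-1.79071736e+02 -1.50344749e-01  1.62255436e+00]
0.10092032351874697 5.535276964662525
```

>>> arm_command --plan '[0,0.2,0,0,0,0,1,0,0.2,0,0,0,0,1,0,0,0,0,0,0,1,0,0,0,0,0,0,1]'

```text
time: 72.1
tool_pos: [0.647, 0.0253, 0.0718]
ee_rot: [-3.119, -0.003, 0.03]
wrist_force: [-0.9, 28.5, 5.7]
width: 0.0136
```

```bash
python3 ang.py; python3 - <<'E'
from h import *
s=snap('wrist','w42')
E
```

```text
[0.64695965 0.02530227 0.0717686 ] 0.013606052282409664 [-0.88049101 28.52361407  5.70281336] [-1.78703647e+02 -1.56025263e-01  1.72233771e+00]
0.10091751730462444 5.459932800199351
```

View pics/w42.png

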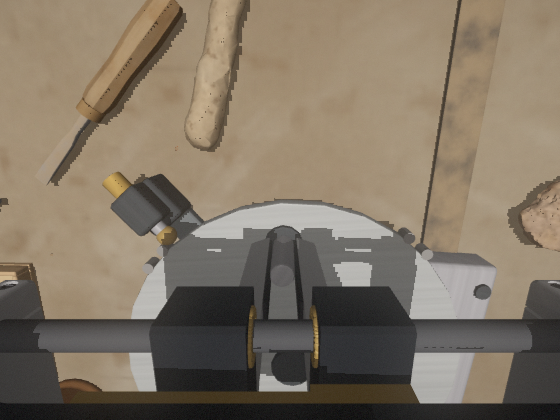

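>>> arm_command --plan '[0,-0.9,0,0,0,0,1,0,-0.3,0,0,0,0,1,0,0,0,0,0,0,1]'

```text
time: 72.53
tool_pos: [0.6469, 0.0259, 0.0718]
ee_rot: [-3.139, -0.002, 0.025]
wrist_force: [-1.8, 5.4, 5.6]
width: 0.0132
```

```bash
python3 ang.py
```

```text
[0.64694158 0.02585858 0.07179905] 0.01315619546546819 [-1.82279953  5.40591286  5.61610987] [-1.79827167e+02 -1.32481691e-01  1.45093681e+00]
0.100953990323978 5.775210291421377
```

>>> arm_command --plan '[0,0.3,0,0,0,0,1,0,0.3,0,0,0,0,1,0,0,0,0,0,0,1,0,0,0,0,0,0,1]'

```text
time: 73.03
tool_pos: [0.647, 0.0255, 0.0718]
ee_rot: [-3.128, -0.003, 0.027]
wrist_force: [-1.8, 17.2, 5.0]
width: 0.0136
```

```bash
python3 ang.py
```

```text
[0.64696658 0.02553275 0.07181006] 0.013634685896422326 [-1.83099706 17.24651087  4.9855168 ] [-1.79248280e+02 -1.47416032e-01  1.57176210e+00]
0.10094660229150003 5.589786868299024
```

>>> arm_command --plan '[0,-0.8,0,0,0,0,1,0,-0.5,0,0,0,0,1,0,0,0,0,0,0,1]'

```text
time: 73.4
tool_pos: [0.6469, 0.0299, 0.0717]
ee_rot: [3.14, -0.002, 0.023]
wrist_force: [-1.6, -0.1, 5.1]
width: 0.0128
```

```bash
python3 ang.py;  python3 - <<'E'
from h import *
s=snap('wrist','w43'); cv2.imwrite('pics/w43c.png',cv2.resize(s['bgr'][160:290,80:230],None,fx=5,fy=4.5))
E
```

```text
[0.64686502 0.02987006 0.07171828] 0.012826077250146825 [-1.63633016 -0.11001408  5.13335595] [ 1.79905200e+02 -1.24200735e-01  1.33464736e+00]
0.10136038496694691 8.036203391859468
```

View pics/w43c.png

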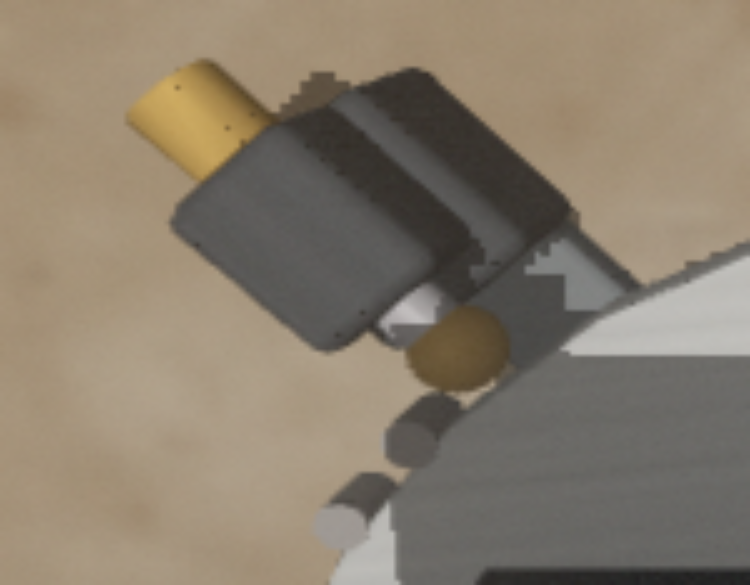

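>>> arm_command --plan '[0,0.6,0,0,0,0,1,0,0.6,0,0,0,0,1,0,0.6,0,0,0,0,1,0,0,0,0,0,0,1]'

```text
time: 73.95
tool_pos: [0.6474, 0.0255, 0.0717]
ee_rot: [-3.119, -0.004, 0.028]
wrist_force: [-0.5, 27.6, 5.9]
width: 0.0134
```

```bash
python3 ang.py
```

```text
[0.64741974 0.02545424 0.07167395] 0.013435230282967352 [-0.50827902 27.61959637  5.91477846] [-178.68475335   -0.21113003    1.59380973]
0.101390032355198 5.520685655033637
```

>>> arm_command --plan '[0,0.2,0,0,0,0,1,0,0.1,0,0,0,0,1,0,0,0,0,0,0,1]'

```text
time: 74.32
tool_pos: [0.6474, 0.0254, 0.0717]
ee_rot: [-3.115, -0.004, 0.03]
wrist_force: [1.1, 33.0, 5.2]
width: 0.0137
```

```bash
python3 ang.py
```

```text
[0.64743188 0.02535733 0.07165636] 0.013667912230503329 [ 1.07815738 32.96740513  5.19877859] [-178.45988808   -0.21673977    1.69729514]
0.10139283735902523 5.4655154794309375
```

>>> arm_command --plan '[0,-1.2,0,0,0,0,1,0,-0.5,0,0,0,0,1,0,0,0,0,0,0,1,0,0,0,0,0,0,1]'

```text
time: 74.82
tool_pos: [0.6474, 0.0263, 0.0717]
ee_rot: [-3.141, -0.003, 0.022]
wrist_force: [0.6, 2.7, 5.5]
width: 0.0134
```

```bash
python3 ang.py
```

```text
[0.64737104 0.02626319 0.0716838 ] 0.01343649927418614 [0.61916429 2.67934426 5.46945723] [-1.79945404e+02 -1.77853288e-01  1.25338608e+00]
0.10142261618639263 5.9782119183692295
```

>>> arm_command --plan '[0,-0.1,0,0,0,0,1,0,0,0,0,0,0,1,0,0.3,0,0,0,0,1,0,0.3,0,0,0,0,1,0,0,0,0,0,0,1,0,0,0,0,0,0,1]'

```text
time: 75.58
tool_pos: [0.6474, 0.0258, 0.0717]
ee_rot: [-3.133, -0.003, 0.024]
wrist_force: [1.3, 11.8, 5.8]
width: 0.0132
```

```bash
python3 ang.py
```

```text
[0.64738266 0.02584729 0.07169455] 0.013174994700711724 [ 1.30810694 11.80848478  5.75545293] [-179.49279248   -0.19068231    1.35852978]
0.10139171198098913 5.743781397703213
```

>>> arm_command --plan '[-0.2,-1.3,0,0,0,0,1,-0.38,-1.5,0,0,0,0,1,0,0,0,0,0,0,1,0.35,1.4,0,0,0,0,1,0.2,1.4,0,0,0,0,1,0.03,0.75,0,0,0,0,1,0,0,0,0,0,0,1]'

```text
time: 76.45
tool_pos: [0.6478, 0.0253, 0.0716]
ee_rot: [-3.12, -0.004, 0.026]
wrist_force: [4.2, 26.6, 5.0]
width: 0.0136
```

```bash
python3 ang.py
```

```text
[0.64782855 0.02529778 0.07157312] 0.013641462580379307 [ 4.18631028 26.63160133  4.95340568] [-178.75971391   -0.2498282     1.48085792]
0.10178207950959368 5.410879984210284
```

```bash
python3 - <<'E'
from h import *
s=snap('wrist','w44'); a=cv2.resize(s['bgr'][180:290,100:220],None,fx=3.2,fy=4)
b=cv2.resize(cv2.imread('pics/w43.png')[180:290,100:220],None,fx=3.2,fy=4)
cv2.imwrite('pics/w44c.png',np.hstack([a,b]))
E
```

```text
(no output)
```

View pics/w44c.png

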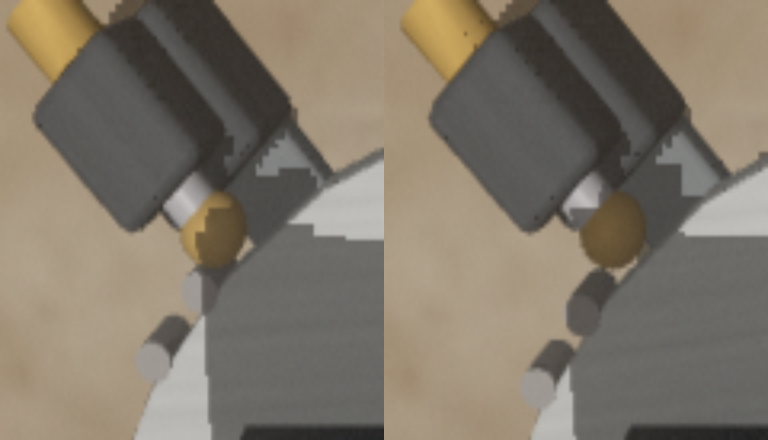

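>>> arm_command --plan '[0,0.3,0,0,0,0,1,0,0.3,0,0,0,0,1,0,0,0,0,0,0,1]'

```text
time: 76.88
tool_pos: [0.649, 0.0122, 0.0716]
ee_rot: [-3.137, -0.006, 0.025]
wrist_force: [6.3, 12.8, 3.5]
width: 0.0136
```

```bash
python3 ang.py
```

```text
[0.6489871  0.01218854 0.07163597] 0.013575877578532018 [ 6.25718816 12.82362672  3.51647198] [-179.72562185   -0.36580219    1.44911281]
0.10254723949147153 -1.9623251665634607
```

It clicked in. I'll relax the push, then release the post.

>>> arm_command --plan '[0,-0.4,0,0,0,0,1,0,-0.2,0,0,0,0,1,0,0,0,0,0,0,1]'

```text
time: 77.25
tool_pos: [0.6492, 0.0125, 0.0717]
ee_rot: [3.14, -0.007, 0.021]
wrist_force: [5.5, 1.2, 3.5]
width: 0.0133
```

```bash
python3 ang.py
```

```text
[0.64916404 0.01247453 0.07165685] 0.013317153215324562 [5.4995724  1.19025581 3.48594617] [179.92709635  -0.37725416   1.20083886]
0.10271469409808842 -1.7995101540289176
```

>>> arm_command --plan '[0,0,0,0,0,0,0.7,0,0,0,0,0,0,0.5,0,0,0,0,0,0,0.5,0,0,-3,0,0,0,0.5,0,0,-5,0,0,0,0.5,0,0,-6,0,0,0,0.5,0,0,0,0,0,0,0.5]'

```text
time: 78.12
tool_pos: [0.6491, 0.0134, 0.2183]
ee_rot: [3.14, -0.013, 0.022]
wrist_force: [-0.1, -0.2, -0.8]
width: 0.047
```

>>> arm_command --plan '[-1,5.5,0,0,0,0,0.5,-1,5.5,0,0,0,0,0.5,-1,5.5,0,0,0,0,0.5,-1,5.5,0,0,0,0,0.5,-1,5.5,0,0,0,0,0.5,0,0,0,0,0,0,0.5]'

```text
time: 78.88
tool_pos: [0.6005, -0.2663, 0.2083]
ee_rot: [-3.141, 0.004, 0.016]
wrist_force: [0.6, 0.7, -0.2]
width: 0.0471
```

```bash
python3 - <<'E'
from h import *
T,o=pose(); print(T[:3,3],o['wrist_force'],o['time'])
s=snap('top','t45'); c=s['bgr'][140:300,100:450]; cv2.imwrite('pics/t45c.png',cv2.resize(c,None,fx=2.2,fy=2.2,interpolation=cv2.INTER_CUBIC))
hsv=cv2.cvtColor(s['bgr'],cv2.COLOR_BGR2HSV)
g=(hsv[...,1]<40)&(hsv[...,2]>100)&(hsv[...,2]<175); g[:, :215]=0;g[:,312:]=0;g[:145]=0;g[245:]=0
A=np.array([.5465,.0157])
for c,a,wh in blobs(g,60): p=ray(s,*c,.045); print('grey',c,a,wh,p.round(4),np.degrees(np.arctan2(*(p[:2]-A)[::-1])))
s=snap('scene'); cv2.imwrite('pics/s45.png',cv2.resize(s['bgr'][130:350,80:360],None,fx=2.8,fy=2.7))
E
```

```text
[ 0.60046441 -0.26628587  0.20827401] [ 0.64097646  0.72311528 -0.24507851] 78.875
grey [223.4 149.6] 68 [12 11] [0.6654 0.1253 0.045 ] 42.66502139041736
grey [261.3 192.3] 103 [12 12] [0.5481 0.0161 0.045 ] 15.151094694304456
grey [232.7 210.4] 143 [18 18] [0.4961 0.0916 0.045 ] 123.58560098431062
```

View pics/t45c.png

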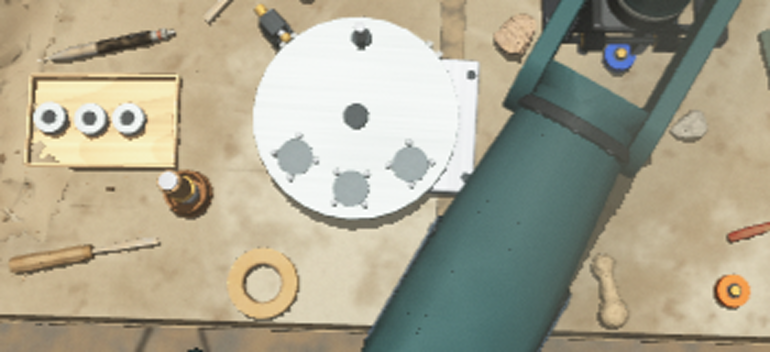

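View pics/s45.png

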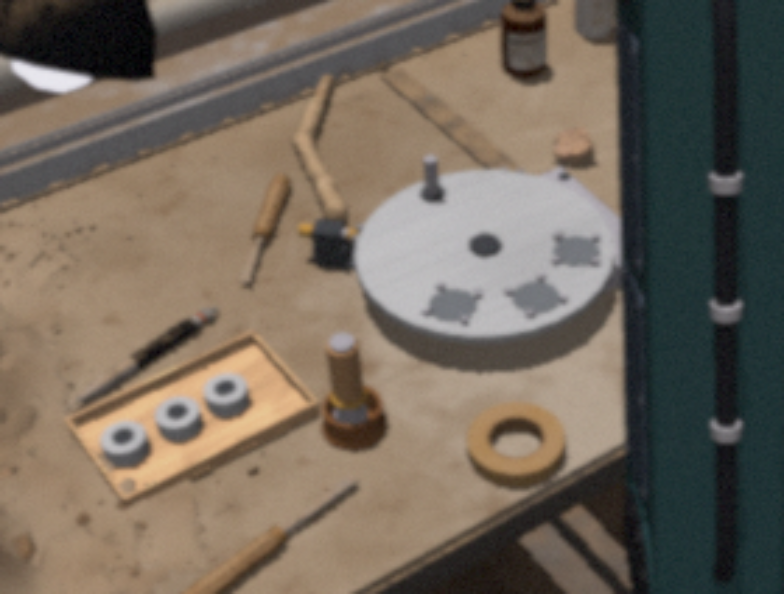

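```bash
python3 - <<'E'
from h import *
s=snap('top'); f=lambda x,y:(100+x/2.2,140+y/2.2)
A=ray(s,*f(356,116),.045); print('axis',A)
for n,p in dict(s1=(410,162),s2=(351,188),s3=(295,156)).items():
    q=ray(s,*f(*p),.045); print(n,q.round(4),np.degrees(np.arctan2(*(q-A)[1::-1])),np.linalg.norm(q-A))
q=ray(s,*f(361.5,37),.045); print('post base',q,np.degrees(np.arctan2(*(q-A)[1::-1])))
hsv=cv2.cvtColor(s['bgr'],cv2.COLOR_BGR2HSV)
g=((hsv[...,1]<45)&(hsv[...,2]>90)&(hsv[...,2]<190)).astype(np.uint8); g[:, :215]=0;g[:,312:]=0;g[:145]=0;g[236:]=0
g=cv2.morphologyEx(g,cv2.MORPH_OPEN,np.ones((5,5)))
for c,a,wh in blobs(g,60): p=ray(s,*c,.045); print(c,a,wh,p.round(4),np.degrees(np.arctan2(*(p-A)[1::-1])))
E
```

```text
axis [0.54697349 0.01468534 0.045     ]
s1 [ 0.4913 -0.0537  0.045 ] -129.14797664930964 0.08815196643847407
s2 [0.4571 0.0175 0.045 ] 178.21740203643483 0.08986956276397422
s3 [0.4948 0.0878 0.045 ] 125.51441644454792 0.08978717989538956
post base [0.64790082 0.01152689 0.045     ] -1.792446312109944
[223.6 149.1] 65 [8 9] [0.6668 0.1248 0.045 ] 42.57181144431871
[261.1 192.4] 97 [11 10] [0.5478 0.0167 0.045 ] 66.77377050623602
[233.8 210.8] 196 [15 16] [0.4951 0.0886 0.045 ] 125.0765661853506
[286.1 214.2] 192 [15 15] [ 0.4898 -0.053   0.045 ] -130.20173621813268
[259.2 225.1] 194 [15 15] [0.4581 0.0184 0.045 ] 177.5774693227567
```

```bash
python3 - <<'E'
from h import *
s=snap('top'); f=lambda x,y:(100+x/2.2,140+y/2.2)
print('punch top',ray(s,*f(169,183),.113)); 
for p in[(50,118),(91,118),(129,118)]: print(ray(s,*f(*p),.024).round(4))
from bench import close_job
print(close_job())
E
```

```text
punch top [0.44824876 0.22395989 0.113     ]
[0.5379 0.4008 0.024 ]
[0.5394 0.3492 0.024 ]
[0.5407 0.3014 0.024 ]
the job is handed in; nothing more can be done
None
```

The job is done and handed in at about 79 s of the 210 s allowed. `close_job` gave no verdict, as expected. I seated all three aluminium markers and turned the table into the marking notch. I pressed each stud until the travel stopped at face level, at about 14–15 N on the wrist. The punch is back in its cup, the markers are studs up in the tray, and the empty table is in its loading notch.

**Last checks**
- **Markers:** all three lie flat in the tray, at about (0.54, 0.40), (0.54, 0.35) and (0.54, 0.30).
- **Punch:** it stands upright in its cup.
- **Table:** the post direction reads about -1.8° against a base yaw of about -2.0°, so the table is within about 0.5° of the loading notch.
- **Other things on the bench:** the rock, chalk and bone look unmoved in the final picture.

**What disagreed or went less smoothly**
- **Entering both notches:** a rim peg caught on the plunger ball each time. It needed about 30 N or more at the post to get past, although about 5 N is quoted for leaving a notch.
- **Cup position:** my readings of it differed by up to about 8 mm between views because the cup wall hid part of the rim. I set the punch about 3 mm from where I gripped it, and the close view shows it well inside.
- **Pressed studs:** they look dark instead of brass in the pictures. I judged them flush from the punch height and the rise in force, not by colour.

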